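Restock the coaster dispenser on the coffee counter

TASK

Restock the clear coaster dispenser: press the front of its wooden touch-latch hatch until it clicks, catch the hatch as it springs up and lead it all the way open without ever letting it fly up, push the feed lever at its side down until it stays down, and drop every round marble coaster from the counter flat into the well so that they form one column. Then bring the hatch down, press it until it clicks and let go, so that it stays shut; leave the coffee pot, grinder, tin and glass cup where they stand.

Things in the scene. Friction and masses are not known exactly. Their poses are not given: they have to be found in the camera images.
- dispenser: Fixed coaster dispenser: a clear block on a dark wooden base, 170 (x) x 160 (y) x 86 mm high, white flat deck on top. Origin at the centre of its underside, z up; its front faces -x, the hatch hinge is at the far side (+x), the feed lever sticks out of the side at -y. All positions of its parts below are in this frame.
- well_mouth (a point): Centre of the round well's mouth, at deck height (10 mm in front of the dispenser's origin, 86 mm above the counter). The mouth is 77 mm wide and narrows within 8 mm of depth to a straight bore of 66.5 mm. With the feed lever up a steel lift plate closes the bore 28 mm below the deck; with the lever latched down the plate lies 68 mm below the deck, room for all coasters (four make 56 mm).
- hatch (a joint): Hatch angle, rad: 0 shut, -0.04 pressed on its stop (5 mm lower at the front edge), 1.65 fully open (5 degrees past upright; its spring keeps it there). Push-push latch: press down onto the stop (up to 5 N at the front before it), hold half a second, let up: releases a latched hatch, latches an open one. Once released it flies up at 4 rad/s unless held in check; it must never exceed 3 rad/s.
- hatch_hinge (a point): Middle of the hatch's hinge axis: at x = 80 mm, z = 98 mm in the dispenser's frame; the axis runs along the dispenser's y. The hatch is a light wooden panel 155 mm long from here to its front edge, 150 mm wide, 8 mm thick (4 mm either side of this axis); shut, its top is 102 mm above the counter.
- hatch_press (a point): Point in the middle of the hatch's upper (outer) face, 135 mm from the hinge axis and 20 mm from the front edge: where to press. It moves with the hatch; its z axis points out of the outer face, its x axis from the front edge to the hinge. A finger kept on this face and backing off along the arc holds the rising hatch in check (about 2 N); past 0.8 rad it opens slowly enough alone. To close, push on this face.
- lever (a joint): Angle of the feed lever in rad: 0 sprung up, 0.42 fully down and held by its detent. It resists with up to 9 N at its pad, gives way at 0.37 and then snaps down and stays. It also lowers the lift plate in the well.
- lever_pad (a point): Middle of the top of the lever's wooden pad, 34 x 34 mm, 67 mm out from the lever's hinge, which lies along the dispenser's x at y = -84 mm, z = 64 mm. Up, the pad top is 82 mm above the counter; fully down it is 54 mm above it (28 mm lower, moving straight down within 2 mm).
- coaster1: Round white-grey marble coaster, a plain disc 64 mm across and 14 mm thick, 90 g, lying flat on the counter; origin at its centre, z axis square to its faces (either face may be up). Three or four of the coasters are there at a start.
- coaster2: Round white-grey marble coaster, a plain disc 64 mm across and 14 mm thick, 90 g, lying flat on the counter; origin at its centre, z axis square to its faces (either face may be up). Three or four of the coasters are there at a start.
- coaster3: Round white-grey marble coaster, a plain disc 64 mm across and 14 mm thick, 90 g, lying flat on the counter; origin at its centre, z axis square to its faces (either face may be up). Three or four of the coasters are there at a start.
- coaster4: Round white-grey marble coaster, a plain disc 64 mm across and 14 mm thick, 90 g, lying flat on the counter; origin at its centre, z axis square to its faces (either face may be up). Three or four of the coasters are there at a start.
- jebena: Clay coffee pot with round belly (116 mm wide), narrow neck, spout and handle, 190 mm tall, upright; origin under its centre. Leave alone.
- grinder: Steel hand grinder, 54 mm wide, 150 mm tall, with a crank arm and wooden knob on top to 198 mm, reaching 100 mm out; upright, origin under its centre. Leave alone.
- tin: Round metal tin with a clip-on lid, 94 mm wide, 91 mm tall; origin under its centre. Leave alone.
- cup: Small clear glass cup, 60 mm wide, 65 mm tall; origin under its centre. Leave alone.

How it is judged (in metres and radians):
On the way, in this order (a step that is already met when the one before it is completed fails the run):
1. the hatch has been released and led fully open (value of joint hatch above 1.5 rad), for 0.3 s.
2. the feed lever is held down by its detent and all coasters lie flat in the well as one column (value of joint lever above 0.39 rad and horizontal distance between each of coaster1, coaster2, coaster3, coaster4 and well_mouth below 0.005 m and z of each of coaster1, coaster2, coaster3, coaster4 in the frame of dispenser below 0.071 m and angle between the z axis of each of coaster1, coaster2, coaster3, coaster4 and the z axis of dispenser, either way round below 0.12 rad and linear speed of each of coaster1, coaster2, coaster3, coaster4 below 0.03 m/s), for 0.3 s.
At the end, for the whole second after the job is handed in: The hatch is latched shut (within 0.02 rad of closed), the feed lever is down in its detent (above 0.39 rad), and every coaster present lies flat (within 0.12 rad) and at rest in the well, its centre within 5 mm of the well's axis and not higher than 71 mm above the dispenser's underside (all of step 2 and value of joint hatch between -0.02 and 0.02 rad); the robot touches nothing.
It fails at once if the hatch flies up (faster than 3 rad/s) (velocity of joint hatch above 3 rad/s).
It fails at once if the clay coffee pot is moved by more than 30 mm or tipped (distance of jebena from where it was at the start of the episode above 0.03 m or angle between jebena's own z axis and vertical above 0.5 rad).
It fails at once if the hand grinder is moved by more than 30 mm or tipped (distance of grinder from where it was at the start of the episode above 0.03 m or angle between grinder's own z axis and vertical above 0.5 rad).
It fails at once if the round tin is moved by more than 30 mm or tipped (distance of tin from where it was at the start of the episode above 0.03 m or angle between tin's own z axis and vertical above 0.5 rad).
It fails at once if the glass cup is moved by more than 30 mm or tipped (distance of cup from where it was at the start of the episode above 0.03 m or angle between cup's own z axis and vertical above 0.5 rad).
Of coaster1, coaster2, coaster3, coaster4 only 3 to 4 are there at a start; the rules pass over those that are not, and their reading is None.
At some moment in a run one of coaster1, coaster2, coaster3, coaster4 may be knocked a few centimetres aside while the robot is not near it.
Once in a run the grip may slacken for a moment while it holds something.
It also fails if it takes over 192 s, if anything falls off the work surface, if the arm or the gripper's body presses on something with over 40 N, if the wrist force passes 120 N, or if a joint passes its speed limit or range.

ROBOT

A 6-joint arm with a two-finger parallel gripper is mounted at the origin on the work surface. World frame = base frame: x ahead of the robot, y to its left, z up, the work surface at z = 0. Lengths are in mm, angles in rad, forces in N, time in s.
With the tool pointing down it reaches from about 325 to 775 mm from the base axis. Payload 5.5 kg.
Tool frame: the origin (TCP) lies on the centre line of the jaws, within the pads' length; the fingertips stand 22 mm ahead of it and the grasp point (between the pads) lies 3 mm ahead of it; z points along the fingers, y is the direction in which the jaws open and shut (so a half turn about z gives the same grasp; the last joint's range is limited). The gripper opens to 88 mm and grips with 3 to 60 N. Pads are 20 mm wide; open, the fingers measure 115 mm over their backs; the gripper's body (75 mm by 178 mm) begins 61 mm behind the grasp point.
Start: joints at [-1.344, 0.091, 1.231, -0, 1.82, -0.057], TCP at [168.003, -576.014, 244.631] pointing down, gripper open.
Joint ranges: [-2.87, 2.87], [-0.86, 2.18], [0.17, 2.46], [-1.51, 4.65], [0.06, 2.69], [-2.65, 2.65]. Speed limits (rad/s): [2.57, 2.57, 3.01, 3.14, 3.14, 3.14].

INTERFACE

Orientations are given as a unit quaternion [w, x, y, z].
In Python, from bench import status, grab_frame, camera_info, arm gives the robot as it stands.
- The arm moves only by the tool servo_tool, never from a script. Its argument "deltas" is a list of rows, each a list of 2 entries, a list of its own where there are three numbers: the shift along the tool's x, y, z each as a share of 0.03 m, from -1 to 1, then the turn about the tool's z as a share of 0.08 rad, from -1 to 1. A call has 1 to 12 rows; each row shifts and turns the commanded pose from where the row before left it, along the tool's axes as they then stand; what a row does not reach is not made up. A row lasts 1/12 s, in which the tool goes at most 41.7 mm and 7.16 degrees, less where a joint would pass 70% of its speed; a pose out of reach is approached as far as the arm can. A call with a number of a shift or a turn outside -1 to 1 is refused whole. A call with a gripper value outside its range is refused whole. "grip" is the closure, from -1 (fully open) to 1 (shut), set as the call begins (left out, the last holds). The fingers move at their own pace and stop on an object; the grip force is fixed at half the most. Time passes only in rows, so rows that do not move let the fingers close. It gives the time, the measured TCP pose, the force and the opening at its end, in the units of the state.
- status.read_state(): the state, without advancing time (a new reading comes with each control period).
- grab_frame(name): name is "scene" or "top" or "wrist"; returns (picture, depth): 420x560x3 uint8, red, green, blue; 420x560 float32, mm along the optical axis (not along the pixel's ray), 0 where there is no reading.
- camera_info(name): a dict with "fx", "fy", "cx", "cy" (pixels), "D" ([k1, k2, p1, p2, k3] as OpenCV has them; the pictures are not rectified), "extrinsics" (4x4, takes a point from world to camera coordinates); the wrist camera has in their place "tool_from_camera" (4x4, takes a point from camera to tool coordinates, whose origin is the TCP and whose axes are the flange's). Camera axes: x right, y up, looking along -z (the intrinsics and any distortion apply to the point x, -y, -z); pixel columns grow to the right and rows downward; lengths in mm; the calibration is good to about 2 mm. A picture is of the moment at which its call begins: read the wrist's pose just before it. camera_info takes no time and is no camera call.
- arm.close_job(): hands the job in, once; it reports no verdict.
The state is a dict: "time": time; "qpos": joint angles; "dq": joint speeds; "joint_torque": joint torques, N m; "ee_pos": TCP position; "tcp_rot": TCP orientation; "contact_force": force on the tool from outside, world axes, zero at the start; "wrist_torque": the same for the moment, N m; "width": opening from 0.0 (shut) to 1.0 (fully open).
Only numpy, scipy, OpenCV 4.12 (cv2) and the standard library are available. Lean on these libraries where they do the work, as an engineer would, in place of code of your own. Each camera call takes 0.05 s, during which the arm holds its last target.

## Working session

There is one attempt and no reset: what is moved stays moved. The work goes in short steps, Python scripts to look and compute and a tool call to move; the robot and the scene stay as the last step left them, time stands still between calls to the robot, and variables do not carry over. Pictures are saved under pics/ and viewed, and the job is handed in when it is done.

Besides the shell and the picture viewer there is one more tool, called after "Request:" as a command line: name --argument value ..., lists and objects as JSON in quotes. servo_tool: Moves the arm, as the interface text tells. Shift numbers are shares of 0.03 m and turn numbers shares of 0.08 rad, none past 1 either way. Its arguments: {"type":"object","properties":{"deltas":{"type":"array","items":{"type":"array"}},"grip":{"type":"number"}},"required":["deltas"]}

```bash
ls; mkdir -p pics; cat > h.py <<'E'
import numpy as np, cv2, json
from bench import status, grab_frame, camera_info, arm
def snap(name,fn):
    s=status.read_state(); im,d=grab_frame(name)
    cv2.imwrite('pics/'+fn+'.png',im[:,:,::-1]); np.savez('/tmp/'+fn+'.npz',im=im,d=d,p=s['ee_pos'],q=s['tcp_rot'],name=name)
    return im,d
E
python3 - <<'E'
from h import *
print(status.read_state())
for n in ['scene','top','wrist']:
    print(n,camera_info(n)); snap(n,n+'0')
E
```

```text
pics
{'time': 0.0, 'qpos': array([-1.34368476e+00,  9.18593639e-02,  1.23188295e+00, -3.99283370e-05,
        1.81979071e+00, -5.66928279e-02]), 'dq': array([ 0.00075265,  0.00026333, -0.00030224,  0.0006469 , -0.00143118,
        0.00182943]), 'joint_torque': array([ 1.76876645e-03, -4.46446609e+01, -4.06455052e+01,  6.98320940e-02,
        2.92493391e-02, -1.62997499e-04]), 'ee_pos': array([ 167.93896641, -575.75359684,  243.50819542]), 'tcp_rot': array([-9.65015649e-04,  9.89948994e-01,  1.41421528e-01, -1.01851687e-04]), 'contact_force': array([ 0.42829149, -0.64482661,  0.0202342 ]), 'wrist_torque': array([ 0.00760849, -0.00909685,  0.02781113]), 'width': 0.9994648531032128}
scene {'fx': 522.7966986260772, 'fy': 522.7966986260772, 'cx': 274.37927658836236, 'cy': 213.40284602753587, 'D': array([-0.09801786,  0.        ,  0.        ,  0.        ,  0.        ]), 'extrinsics': array([[ 8.26594453e-01,  5.62236002e-01,  2.51453388e-02,
        -4.82958536e+02],
       [-3.51479836e-01,  4.80816311e-01,  8.03291728e-01,
         1.35953382e+02],
       [ 4.39549241e-01, -6.72834566e-0
[... 519 characters left out ...]
1,  5.56610191e-03,  9.77696256e-01,
        -1.14611365e+03],
       [ 0.00000000e+00,  0.00000000e+00,  0.00000000e+00,
         1.00000000e+00]])}
wrist {'fx': 298.28367081521566, 'fy': 298.28367081521566, 'cx': 283.4441335914768, 'cy': 201.67850880689815, 'D': array([-0.05615952,  0.        ,  0.        ,  0.        ,  0.        ]), 'tool_from_camera': array([[ 1.47425143e-03,  9.68054837e-01,  2.50734239e-01,
         6.80236267e+01],
       [ 9.99998735e-01, -1.57691159e-03,  2.08536829e-04,
         1.64183247e-01],
       [ 5.97260812e-04,  2.50733614e-01, -9.68055937e-01,
        -1.40574033e+02],
       [ 0.00000000e+00,  0.00000000e+00,  0.00000000e+00,
         1.00000000e+00]])}
```

View pics/scene0.png

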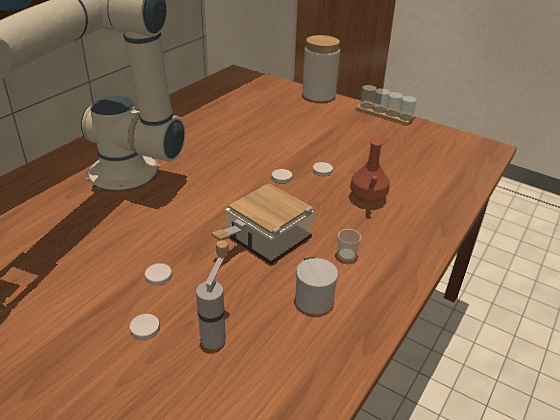

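View pics/top0.png

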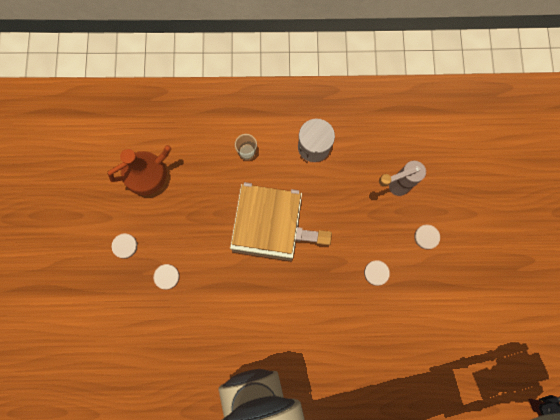

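View pics/wrist0.png

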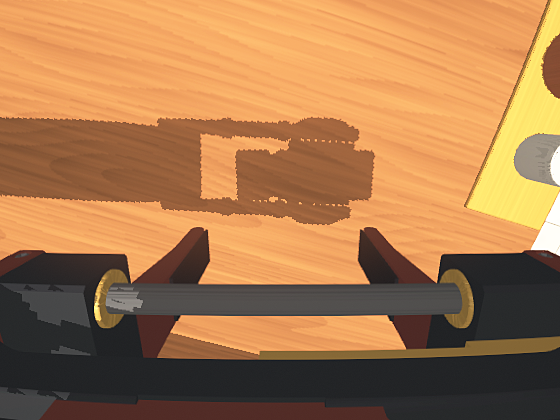

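The top view shows four coasters at about (123,246), (166,277), (377,273) and (428,237). The hatch is around (267,220) and the lever pad around (323,238). The scene view shows the same four coasters.

```bash
cat >> h.py <<'E'
from scipy.spatial.transform import Rotation as R
def load(fn): 
    z=np.load('/tmp/'+fn+'.npz'); return z
def cam_T(name,p=None,q=None):
    """world_from_camera"""
    c=camera_info(name)
    if name!='wrist': return np.linalg.inv(c['extrinsics'])
    T=np.eye(4); T[:3,:3]=R.from_quat([q[1],q[2],q[3],q[0]]).as_matrix(); T[:3,3]=p
    return T@c['tool_from_camera']
def ray(name,uv,T):
    c=camera_info(name); K=np.array([[c['fx'],0,c['cx']],[0,c['fy'],c['cy']],[0,0,1]])
    n=cv2.undistortPoints(np.array(uv,float).reshape(-1,1,2),K,np.array(c['D'])).reshape(-1,2)
    d=np.c_[n[:,0],-n[:,1],-np.ones(len(n))]
    return T[:3,3],d@T[:3,:3].T
def onplane(name,uv,z,T=None):
    T=cam_T(name) if T is None else T
    o,d=ray(name,uv,T); return o+d*((z-o[2])/d[:,2])[:,None]
def proj(name,X,T=None):
    T=cam_T(name) if T is None else T
    c=camera_info(name); K=np.array([[c['fx'],0,c['cx']],[0,c['fy'],c['cy']],[0,0,1]])
    X=np.atleast_2d(X); P=(X-T[:3,3])@T[:3,:3]; P=P*[1,-1,-1]
    return cv2.projectPoints(P,np.zeros(3),np.zeros(3),K,np.array(c['D']))[0].reshape(-1,2)
def tri(obs):
    A=np.zeros((3,3));b=np.zeros(3);L=[]
    for n,uv,T in obs:
        o,d=ray(n,uv,T); d=d[0]/np.linalg.norm(d[0]); M=np.eye(3)-np.outer(d,d); A+=M;b+=M@o; L.append((o,d))
    x=np.linalg.solve(A,b); return x,[np.linalg.norm((np.eye(3)-np.outer(d,d))@(x-o)) for o,d in L]
def dpoint(name,d,uv,T):
    o,r=ray(name,uv,T); z=d[int(round(uv[1])),int(round(uv[0]))]; return o+r[0]*z
E
python3 - <<'E'
from h import *
for n in ['top','scene']:
    z=load(n+'0'); im=z['im']; hsv=cv2.cvtColor(im,cv2.COLOR_RGB2HSV)
    m=((hsv[:,:,1]<50)&(hsv[:,:,2]>150)).astype(np.uint8)
    cs,_=cv2.findContours(m,cv2.RETR_EXTERNAL,cv2.CHAIN_APPROX_NONE)
    for c in cs:
        a=cv2.contourArea(c)
        if a>120 and a<1500:
            (x,y),r=cv2.minEnclosingCircle(c); e=cv2.fitEllipse(c)
            X=onplane(n,[e[0]],14)[0]; dz=dpoint(n,z['d'],e[0],cam_T(n))
            print(n,a,np.round(e[0],1),np.round(e[1],1),X.round(1),dz.round(1))
    # zoom
    cx,cy=(268,215) if n=='top' else (265,225)
    s=im[cy-55:cy+55,cx-70:cx+70]; cv2.imwrite(f'pics/z_{n}.png',cv2.resize(s,None,fx=5.5,fy=5.5,interpolation=cv2.INTER_CUBIC)[:,:,::-1])
E
```

```text
top 827.5 [316.4 135.3] [30.8 34.3] [ 811.9 -136.8   14. ] [ 783.4 -128.8   89.4]
scene 847.0 [316.8 272.1] [26.9 40.2] [748.  -57.2  14. ] [ 786.1 -133.4   92.4]
scene 359.0 [214.5 280.2] [21.7 44.8] [ 564.1 -224.6   14. ] [ 555.2 -214.8    1.4]
scene 128.5 [399.2  95.5] [ 5.6 37.7] [ 485.2 1065.4   14. ] [543.8 897.3  88.3]
```

View pics/z_top.png

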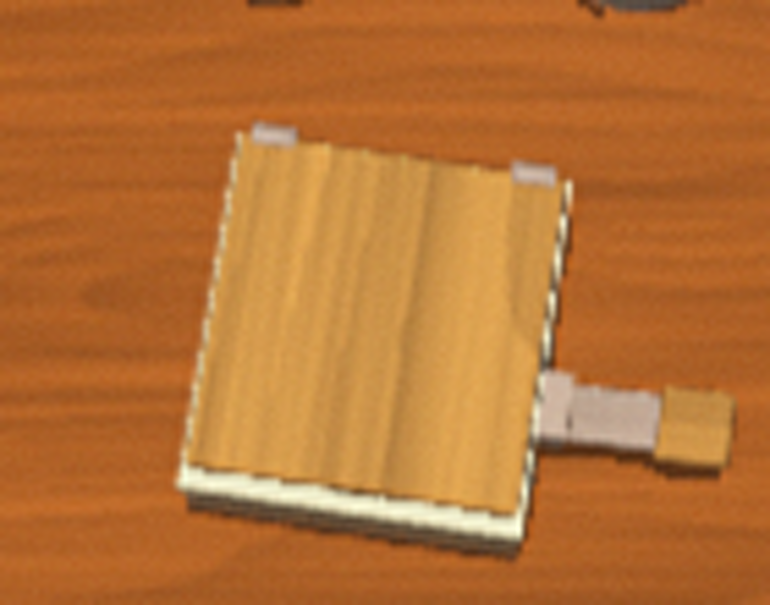

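View pics/z_scene.png

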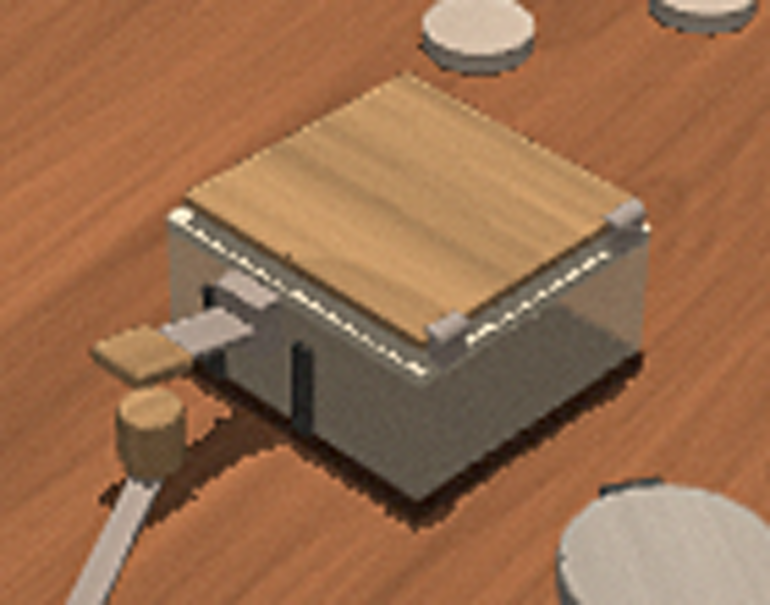

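```bash
python3 - <<'E'
from h import *
res={}
for n in ['top','scene']:
    z=load(n+'0'); im=z['im']; hsv=cv2.cvtColor(im,cv2.COLOR_RGB2HSV)
    m=((hsv[:,:,1]<75)&(hsv[:,:,2]>165)).astype(np.uint8)
    for p in ([(123,246),(166,277),(377,273),(428,237)] if n=='top' else [(322,168),(282,175),(158,272),(144,325)]):
        k=np.zeros_like(m); k[p[1]-22:p[1]+22,p[0]-22:p[0]+22]=1; 
        cs,_=cv2.findContours(m*k,cv2.RETR_EXTERNAL,cv2.CHAIN_APPROX_NONE); c=max(cs,key=cv2.contourArea)
        e=cv2.fitEllipse(c); X=onplane(n,[e[0]],14)[0]; dz=dpoint(n,z['d'],e[0],cam_T(n)); res.setdefault(n,[]).append(e[0])
        print(n,cv2.contourArea(c),np.round(e[0],1),np.round(e[1],1),X.round(1),dz.round(1))
for a,b in zip(res['top'],res['scene']):
    x,r=tri([('top',[a],cam_T('top')),('scene',[b],cam_T('scene'))]); print('tri',x.round(1),np.round(r,1))
def zt(p): return ((np.array(p,float)+.5)/5.5-.5+[198,160])
def zs(p): return ((np.array(p,float)+.5)/5.5-.5+[195,170])
Z={'FL':((190,467),(407,72)),'FR':((520,514),(187,193)),'BR':((563,183),(425,347)),'padFarFront':((727,468),(93,350)),'padFarBack':((733,392),(137,382)),'padNearBack':((664,388),(190,352)),'padNearFront':((655,465),(140,325))}
for k,(a,b) in Z.items():
    x,r=tri([('top',[zt(a)],cam_T('top')),('scene',[zs(b)],cam_T('scene'))]); print(k,x.round(1),np.round(r,1), onplane('top',[zt(a)],102)[0].round(1),onplane('scene',[zs(b)],102)[0].round(1))
for k,p in {'deckFL':(180,485),'deckFR':(522,537),'deckBR':(570,183),'deckBL':(240,135)}.items():
    print(k,onplane('top',[zt(p)],86)[0].round(1))
E
```

```text
top 412.5 [123.6 245.4] [22.2 23.8] [512.3 377.2  14. ] [512.3 377.3  13.7]
top 426.0 [165.8 276.4] [22.8 24. ] [430.5 264.4  14. ] [430.7 265.2  10.3]
top 421.0 [376.5 272.6] [22.6 23.8] [ 433.9 -280.9   14. ] [ 434.1 -281.5   11.1]
top 401.0 [427.2 236.6] [21.8 23.5] [ 526.6 -419.1   14. ] [ 526.8 -419.5   12.9]
scene 134.5 [322.5 167. ] [ 9.5 18.5] [513.2 377.8  14. ] [514.8 374.6  16.2]
scene 146.5 [281.6 174. ] [ 9.9 19. ] [431.3 264.5  14. ] [431.9 263.6  14.7]
scene 320.5 [157.7 272. ] [16.3 25.2] [ 434.6 -283.5   14. ] [ 436.3 -285.    16. ]
scene 459.5 [144.  324.4] [20.6 28.5] [ 528.1 -422.1   14. ] [ 526.1 -420.7   11.4]
tri [512.7 377.6  13.8] [0.5 0.5]
tri [430.8 264.7  13.6] [0.4 0.4]
tri [ 433.5 -281.8   12.1] [0.7 0.7]
tri [ 526.6 -420.4   11.5] [0.5 0.5]
FL [500.6  87.8 101.4] [1.4 1.4] [499.4  86.8 102. ] [502.   88.3 102. ]
FR [477.6 -58.4 102.4] [1.1 1.1] [476.9 -59.2 102. ] [478.  -57.2 102. ]
BR [629.  -81.8  97. ] [0.6 0.6] [627.3 -81.8 102. ] [632.8 -86.6 102. ]
padFarFront [ 499.5 -153.7   80.8] [0.5 0.5] [ 496.3 -151.4  102. ] [ 517.6 -173.1  102. ]
padFarBack [ 532.2 -159.2   82.1] [1.9 1.9] [ 530.4 -155.4  102. ] [ 546.7 -178.9  102. ]
padNearBack [ 535.5 -127.5   79.9] [0.9 0.9] [ 532.5 -124.6  102. ] [ 552.4 -149.5  102. ]
padNearFront [ 501.4 -122.2   75.9] [0.1 0.1] [ 498.  -119.5  102. ] [ 523.  -147.5  102. ]
deckFL [493.5  92.5  86. ]
deckFR [468.4 -60.6  86. ]
deckBR [631.2 -86.1  86. ]
deckBL [655.7  66.   86. ]
```

```bash
python3 - <<'E'
from h import *
for nm,a,b,z in [('grinder top',(414,171),(210,287),150),('knob',(386,180),(222,246),190),('jebena',(144,172),(370,190),60),('jebtop',(127,156),(375,145),190),('jebhandle',(166,150),(370,215),100),('cup',(246,140),(348,238),65),('tin',(316,135),(317,270),91)]:
    x,r=tri([('top',[a],cam_T('top')),('scene',[b],cam_T('scene'))])
    print(nm,x.round(),np.round(r),onplane('top',[a],z)[0].round(),onplane('scene',[b],z)[0].round())
ang=-0.155; O=np.array([562.8,3.0]); ex=np.array([np.cos(ang),np.sin(ang)]); ey=np.array([-ex[1],ex[0]])
W=lambda x,y:(O+x*ex+y*ey).round(1)
print('press',W(-55,0),'well',W(-10,0),'hinge',W(80,0)); 
D=lambda p:np.round([(np.array(p)-O)@ex,(np.array(p)-O)@ey],1)
for p in [(512.7,377.5),(431,264.6),(434,-282.2),(527,-420.7),(517.2,-141.7)]: print(p,D(p))
s=status.read_state(); print('tcp',D(s['ee_pos'][:2]))
E
```

```text
grinder top [ 666. -354.  153.] [0. 0.] [ 667. -355.  150.] [ 664. -351.  150.]
knob [ 635. -275.  190.] [1. 1.] [ 634. -276.  190.] [ 635. -275.  190.]
jebena [705. 328.  30.] [2. 2.] [698. 321.  60.] [720. 283.  60.]
jebtop [700. 327. 180.] [3. 3.] [699. 326. 190.] [705. 307. 190.]
jebhandle [758. 265.   7.] [20. 20.] [744. 257. 100.] [793. 121. 100.]
cup [777.  51.  65.] [6. 6.] [782.  55.  65.] [773.  46.  65.]
tin [ 783. -128.   93.] [0. 0.] [ 784. -128.   91.] [ 782. -126.   91.]
press [508.5  11.5] well [552.9   4.5] hinge [641.8  -9.4]
(512.7, 377.5) [-107.3  362.3]
(431, 264.6) [-170.6  238.1]
(434, -282.2) [ -83.2 -301.7]
(527, -420.7) [  30.  -424.1]
(517.2, -141.7) [ -22.7 -150. ]
tcp [-300.8 -632.8]
```

Request:
servo_tool --deltas '[[[0,0,0],1],[[0,0,0],1],[[0,0,0],1],[[0,0,0],1],[[0,0,0],1],[[0,0,0],0.49]]' --grip 1

```text
time: 0.65
ee_pos: [168.0, -575.9, 244.1]
tcp_rot: [-0.0, 0.997, -0.08, -0.0]
contact_force: [0.7, -0.7, -0.6]
width: 0.585
```

Request:
servo_tool --deltas '[[[0.4,-1,0],0],[[0.4,-1,0],0],[[0.4,-1,0],0],[[0.4,-1,0],0],[[0.4,-1,0],0],[[0.4,-1,0],0],[[0.4,-1,0],0],[[0.4,-1,0],0],[[0.4,-1,0],0],[[0.4,-1,0],0],[[0,0,0],0],[[0,0,0],0]]'

```text
time: 1.65
ee_pos: [333.6, -297.1, 244.7]
tcp_rot: [0.0, 0.997, -0.076, 0.0]
contact_force: [0.5, 0.6, -0.5]
width: 0.006
```

Request:
servo_tool --deltas '[[[0.38,-1,0],0],[[0.38,-1,0],0],[[0.38,-1,0],0],[[0.38,-1,0],0],[[0.38,-1,0],0],[[0.38,-1,0],0],[[0.38,-1,0],0],[[0.38,-1,0],0],[[0.38,-1,0],0],[[0.38,-1,0],0],[[0.38,-1,0],0],[[0,0,0],0]]'

```text
time: 2.65
ee_pos: [509.6, 11.1, 243.4]
tcp_rot: [-0.001, 0.997, -0.076, -0.001]
contact_force: [0.2, -0.2, 0.3]
width: 0.011
```

```bash
cat >> h.py <<'E'
ang=-0.155; O=np.array([562.8,3.0]); ex=np.array([np.cos(ang),np.sin(ang)]); ey=np.array([-ex[1],ex[0]])
W=lambda x,y:(O+x*ex+y*ey)
D=lambda p:np.array([(np.array(p)-O)@ex,(np.array(p)-O)@ey])
def st():
    s=status.read_state(); q=s['tcp_rot']
    print('t',round(s['time'],2),'disp',D(s['ee_pos'][:2]).round(1),'z',round(s['ee_pos'][2],1),'yaw',round(2*np.arctan2(q[2],q[1]),4),'F',s['contact_force'].round(1),'w',round(s['width']*88,1)); return s
E
python3 - <<'E'
from h import *
s=st(); snap('wrist','w1')
E
```

```text
t 2.65 disp [-53.8  -0.2] z 243.4 yaw -0.1524 F [ 0.2 -0.2  0.3] w 1.0
```

View pics/w1.png

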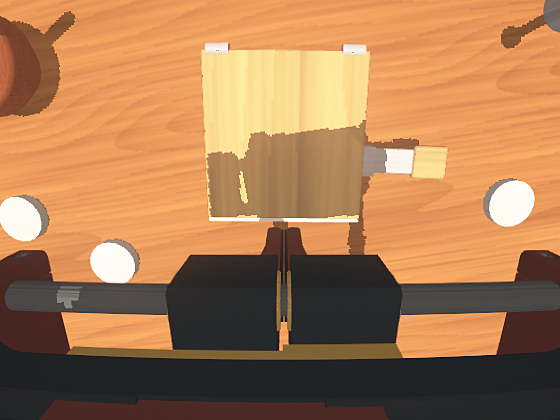

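The wrist view shows the hatch square to the tool: its hinges are at (217,48) and (354,48), its front edge is near row 219, and the lever pad is at (430,162). I'll lower onto the press point.

Request:
servo_tool --deltas '[[[0,0,0.8],0],[[0,0,0.8],0],[[0,0,0.8],0],[[0,0,0.8],0],[[0,0,0.3],0],[[0,0,0],0],[[0,0,0],0]]'

```text
time: 3.28
ee_pos: [507.9, 7.3, 140.1]
tcp_rot: [0.0, 0.997, -0.078, -0.0]
contact_force: [-0.0, -0.2, -0.4]
width: 0.004
```

Request:
servo_tool --deltas '[[[0,0,0.1],0],[[0,0,0.1],0],[[0,0,0],0],[[0,0,0],0]]'

```text
time: 3.62
ee_pos: [508.2, 8.4, 134.3]
tcp_rot: [-0.0, 0.997, -0.078, 0.0]
contact_force: [0.2, 0.7, 0.4]
width: 0.008
```

Request:
servo_tool --deltas '[[[0,0,0.1],0],[[0,0,0.1],0],[[0,0,0.1],0],[[0,0,0],0],[[0,0,0],0]]'

```text
time: 4.03
ee_pos: [507.9, 8.5, 124.5]
tcp_rot: [-0.0, 0.997, -0.078, -0.0]
contact_force: [0.9, 0.6, 1.0]
width: 0.002
```

Request:
servo_tool --deltas '[[[0,0,0.06],0],[[0,0,0],0],[[0,0,0],0]]'

```text
time: 4.28
ee_pos: [508.0, 8.5, 123.0]
tcp_rot: [-0.0, 0.997, -0.078, 0.0]
contact_force: [-0.9, 0.3, 1.5]
width: 0.001
```

Request:
servo_tool --deltas '[[[0,0,0.06],0],[[0,0,0],0],[[0,0,0],0]]'

```text
time: 4.53
ee_pos: [508.0, 8.5, 121.0]
tcp_rot: [-0.0, 0.997, -0.078, -0.0]
contact_force: [-0.4, -0.1, 1.5]
width: 0.004
```

Request:
servo_tool --deltas '[[[0,0,0.06],0],[[0,0,0],0],[[0,0,0],0]]'

```text
time: 4.78
ee_pos: [508.0, 8.4, 119.3]
tcp_rot: [-0.0, 0.997, -0.078, 0.0]
contact_force: [-1.1, 0.2, 3.3]
width: 0.006
```

Request:
servo_tool --deltas '[[[0,0,0.06],0],[[0,0,0],0],[[0,0,0],0]]'

```text
time: 5.03
ee_pos: [508.0, 8.4, 119.0]
tcp_rot: [-0.0, 0.997, -0.078, 0.0]
contact_force: [-4.7, 0.5, 9.1]
width: 0.004
```

Request:
servo_tool --deltas '[[[0,0,0.01],0],[[0,0,0],0],[[0,0,0],0],[[0,0,0],0],[[0,0,0],0],[[0,0,0],0],[[0,0,0],0],[[0,0,0],0]]'

```text
time: 5.7
ee_pos: [508.1, 8.4, 119.0]
tcp_rot: [-0.0, 0.997, -0.078, 0.001]
contact_force: [-5.3, 1.0, 11.4]
width: 0.003
```

```bash
python3 - <<'E'
import numpy as np
th=np.r_[-0.055,-0.03,0,np.arange(1,34)*0.05]
s=np.interp(th,[0,0.8],[145,132])
x=80-s*np.cos(th)+4*np.sin(th); z=98+s*np.sin(th)+4*np.cos(th)
for t,a,b,X,Z in zip(th[1:],np.diff(x)/30,-np.diff(z)/30,x[1:],z[1:]): print(round(t,2),round(a,2),round(b,2),X.round(),Z.round())
E
```

```text
-0.03 -0.0 -0.12 -65.0 98.0
0.0 0.0 -0.15 -65.0 102.0
0.05 0.04 -0.24 -64.0 109.0
0.1 0.05 -0.24 -62.0 116.0
0.15 0.06 -0.23 -60.0 123.0
0.2 0.07 -0.23 -58.0 130.0
0.25 0.09 -0.22 -56.0 137.0
0.3 0.1 -0.22 -53.0 143.0
0.35 0.11 -0.21 -49.0 150.0
0.4 0.12 -0.2 -46.0 156.0
0.45 0.13 -0.2 -42.0 161.0
0.5 0.13 -0.19 -38.0 167.0
0.55 0.14 -0.18 -34.0 173.0
0.6 0.15 -0.17 -29.0 178.0
0.65 0.16 -0.16 -25.0 183.0
0.7 0.17 -0.15 -20.0 187.0
0.75 0.17 -0.14 -14.0 191.0
0.8 0.18 -0.13 -9.0 195.0
0.85 0.17 -0.14 -4.0 200.0
0.9 0.17 -0.14 1.0 204.0
0.95 0.18 -0.13 6.0 208.0
1.0 0.19 -0.12 12.0 211.0
1.05 0.19 -0.11 18.0 214.0
1.1 0.2 -0.1 24.0 217.0
1.15 0.2 -0.09 30.0 220.0
1.2 0.21 -0.08 36.0 222.0
1.25 0.21 -0.07 42.0 225.0
1.3 0.21 -0.06 49.0 226.0
1.35 0.21 -0.05 55.0 228.0
1.4 0.22 -0.04 62.0 229.0
1.45 0.22 -0.03 68.0 230.0
1.5 0.22 -0.01 75.0 230.0
1.55 0.22 -0.0 81.0 230.0
1.6 0.22 0.01 88.0 230.0
1.65 0.22 0.02 94.0 229.0
```

Request:
servo_tool --deltas '[[[0,0,-0.1],0],[[0,0,-0.13],0],[[0.02,0,-0.15],0],[[0.03,0,-0.18],0],[[0.04,0,-0.22],0],[[0.05,0,-0.23],0],[[0.06,0,-0.23],0],[[0.08,0,-0.23],0]]'

```text
time: 6.37
ee_pos: [516.6, 7.0, 162.2]
tcp_rot: [0.0, 0.997, -0.078, 0.0]
contact_force: [-0.7, 0.8, 2.0]
width: 0.006
```

Request:
servo_tool --deltas '[[[0.1,0,-0.22],0],[[0.11,0,-0.21],0],[[0.12,0,-0.2],0],[[0.13,0,-0.2],0],[[0.13,0,-0.19],0],[[0.14,0,-0.18],0],[[0.15,0,-0.17],0],[[0.16,0,-0.16],0],[[0.17,0,-0.15],0],[[0.17,0,-0.14],0],[[0.18,0,-0.13],0],[[0.17,0,-0.14],0]]'

```text
time: 7.37
ee_pos: [568.1, -1.0, 224.1]
tcp_rot: [-0.0, 0.997, -0.078, -0.0]
contact_force: [-0.2, 0.9, 0.2]
width: 0.005
```

Request:
servo_tool --deltas '[[[0.17,0,-0.14],0],[[0.18,0,-0.13],0],[[0.19,0,-0.12],0],[[0.19,0,-0.11],0],[[0.2,0,-0.1],0],[[0.2,0,-0.09],0],[[0.21,0,-0.08],0],[[0.21,0,-0.07],0]]'

```text
time: 8.03
ee_pos: [614.1, -8.2, 249.3]
tcp_rot: [-0.0, 0.997, -0.078, -0.0]
contact_force: [0.2, 0.4, -0.9]
width: 0.004
```

Request:
servo_tool --deltas '[[[0.21,0,-0.06],0],[[0.21,0,-0.05],0],[[0.22,0,-0.04],0],[[0.22,0,-0.03],0],[[0.22,0,-0.01],0],[[0.22,0,0],0],[[0.22,0,0],0],[[0.22,0,0],0],[[0.3,0,0],0],[[0.4,0,0],0],[[0.4,0,0],0]]'

```text
time: 8.95
ee_pos: [698.3, -21.3, 254.8]
tcp_rot: [-0.0, 0.997, -0.078, -0.0]
contact_force: [0.2, 0.2, 0.8]
width: 0.007
```

```bash
python3 - <<'E'
from h import *
s=st(); snap('scene','s2'); snap('top','t2')
E
```

```text
t 8.95 disp [137.6  -3.1] z 254.8 yaw -0.1553 F [0.2 0.2 0.8] w 0.6
```

View pics/s2.png

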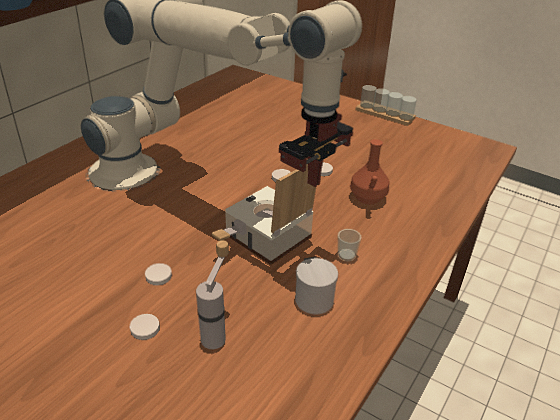

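View pics/t2.png

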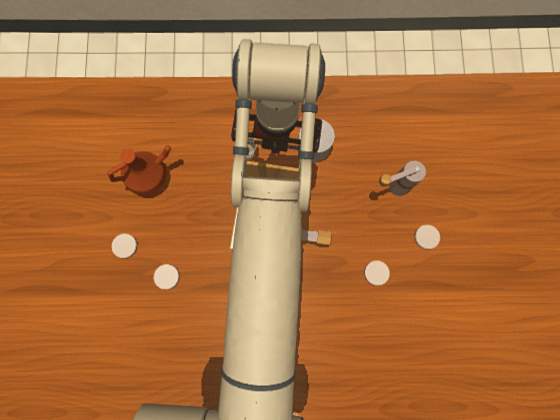

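The hatch stands upright in the scene view at (292,198) and the finger is behind it. Next is the lever.

Request:
servo_tool --deltas '[[[0.1,0,-1],0],[[0,0,-1],0],[[0,0,-1],0],[[-0.9,0.82,0],0],[[-0.9,0.82,0],0],[[-0.9,0.82,0],0],[[-0.9,0.82,0],0],[[-0.9,0.82,0],0],[[-0.9,0.82,0],0],[[0,0,0],0],[[0,0,0],0]]'

```text
time: 9.97
ee_pos: [516.3, -143.2, 345.9]
tcp_rot: [0.0, 0.997, -0.079, 0.001]
contact_force: [0.5, -0.0, 0.8]
width: 0.006
```

```bash
python3 - <<'E'
from h import *
s=st(); snap('wrist','w2'); snap('scene','s3')
E
```

```text
t 9.97 disp [ -23.4 -151.6] z 345.9 yaw -0.1578 F [ 0.5 -0.   0.8] w 0.5
```

View pics/w2.png

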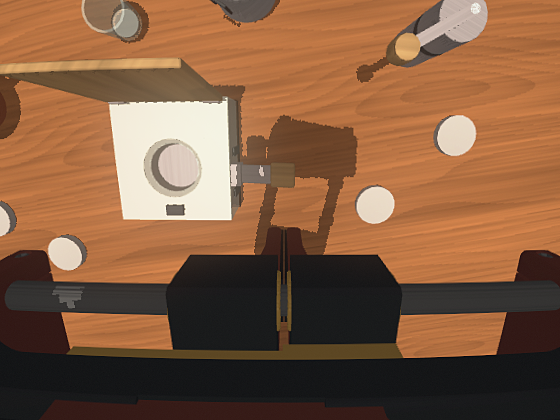

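The hatch is open and the well mouth shows at about (173,167). The lift plate can be seen inside it, and the lever pad is at (282,175). I'll measure the well and pad from this view.

```bash
python3 - <<'E'
from h import *
z=load('w2'); T=cam_T('wrist',z['p'],z['q'])
im=z['im']; s=im[120:220,100:310]; cv2.imwrite('pics/w2z.png',cv2.resize(s,None,fx=3.8,fy=3.8,interpolation=cv2.INTER_CUBIC)[:,:,::-1])
for p in [(282,175)]: X=onplane('wrist',[p],82,T)[0]; print('pad',X.round(1),D(X[:2]).round(1))
for p in [(110,103),(226,98),(123,219),(233,220)]: X=onplane('wrist',[p],86,T)[0]; print('deck',p,X.round(1),D(X[:2]).round(1), dpoint('wrist',z['d'],p,T).round(1))
E
```

```text
pad [ 518.  -141.6   82. ] [ -21.9 -149.8]
deck (110, 103) [648.7  65.9  86. ] [75.2 75.5] [646.1  57.1 102.1]
deck (226, 98) [628.7 -86.4  86. ] [ 78.9 -78.1] [628.6 -86.5  86.7]
deck (123, 219) [491.9  93.3  86. ] [-84.   78.3] [472.8 145.2   2. ]
deck (233, 220) [466.2 -63.3  86. ] [-85.2 -80.4] [441.3 -44.    0.8]
```

View pics/w2z.png

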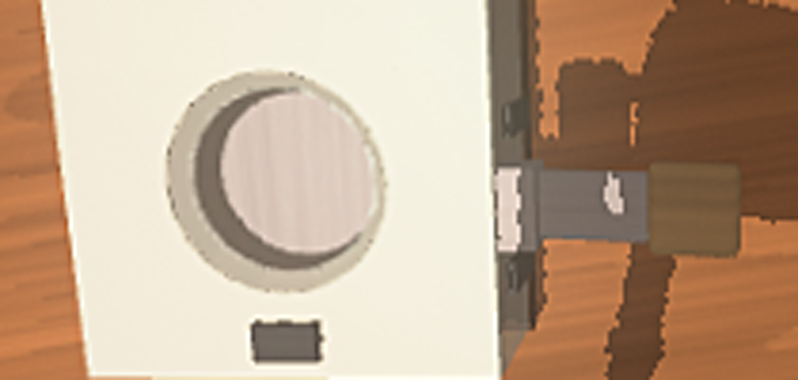

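```bash
python3 - <<'E'
from h import *
z=load('w2'); T=cam_T('wrist',z['p'],z['q'])
for p in [(172.4,167.3),(143.3,167.3),(201.5,167.3),(172.4,138),(172.4,196.5)]: X=onplane('wrist',[p],86,T)[0]; print(X.round(1),D(X[:2]).round(1))
E
```

```text
[552.6   3.7  86. ] [-10.2  -0.9]
[559.1  43.6  86. ] [-9.9 39.6]
[546.2 -35.7  86. ] [-10.4 -40.8]
[590.7  -5.7  86. ] [28.9 -4.3]
[512.9  13.7  86. ] [-51.    2.9]
```

Request:
servo_tool --deltas '[[[0,0,0.9],0],[[0,0,0.9],0],[[0,0,0.9],0],[[0,0,0.9],0],[[0,0,0.9],0],[[0,0,0.9],0],[[0,0,0.9],0],[[0,0,0.9],0],[[0,0,0.5],0],[[0,0,0],0],[[0,0,0],0]]'

```text
time: 10.98
ee_pos: [517.9, -141.5, 112.8]
tcp_rot: [-0.0, 0.997, -0.077, -0.001]
contact_force: [0.8, 0.5, 0.5]
width: 0.004
```

Request:
servo_tool --deltas '[[[0,0,0.2],0],[[0,0,0.15],0],[[0,0,0.15],0],[[0,0,0.15],0],[[0,0,0.15],0],[[0,0,0.1],0],[[0,0,0.1],0],[[0,0,0],0]]'

```text
time: 11.65
ee_pos: [518.5, -143.3, 86.3]
tcp_rot: [0.001, 0.997, -0.078, 0.002]
contact_force: [-1.5, -0.8, 10.5]
width: 0.005
```

Request:
servo_tool --deltas '[[[0,0,0.1],0],[[0,0,0.1],0],[[0,0,0.05],0],[[0,0,0],0],[[0,0,0],0]]'

```text
time: 12.07
ee_pos: [518.7, -142.9, 77.5]
tcp_rot: [0.0, 0.997, -0.078, 0.002]
contact_force: [3.0, -1.2, 4.2]
width: 0.007
```

Request:
servo_tool --deltas '[[[0,0,0.08],0],[[0,0,0.05],0],[[0,0,0],0],[[0,0,0],0]]'

```text
time: 12.4
ee_pos: [519.0, -142.8, 76.6]
tcp_rot: [0.0, 0.997, -0.078, 0.002]
contact_force: [-3.5, 0.9, 18.5]
width: 0.003
```

Request:
servo_tool --deltas '[[[0,0,-0.5],0],[[0,0,-1],0],[[0,0,-1],0],[[0,0,-1],0],[[0,0,-1],0],[[-0.4,1,0],0],[[-0.4,1,0],0],[[-0.4,1,0],0],[[-0.4,1,0],0],[[-0.4,1,0],0],[[0,0,0],0],[[0,0,0],0]]' --grip -1

```text
time: 13.4
ee_pos: [434.2, -282.2, 206.4]
tcp_rot: [-0.001, 0.997, -0.079, -0.001]
contact_force: [0.8, 0.3, -0.1]
width: 0.874
```

```bash
cat >> h.py <<'E'
def discs(im,name,z,T,rpx=(5,60)):
    hsv=cv2.cvtColor(im,cv2.COLOR_RGB2HSV)
    m=((hsv[:,:,1]<75)&(hsv[:,:,2]>165)).astype(np.uint8)
    cs,_=cv2.findContours(m,cv2.RETR_EXTERNAL,cv2.CHAIN_APPROX_NONE)
    for c in cs:
        a=cv2.contourArea(c)
        if a<150 or len(c)<20: continue
        e=cv2.fitEllipse(c); 
        if a<0.85*np.pi/4*e[1][0]*e[1][1]: continue
        P=onplane(name,c.reshape(-1,2).astype(float),z,T)[:,:2]; (x,y),r=cv2.minEnclosingCircle(P.astype(np.float32))
        X=onplane(name,[e[0]],z,T)[0]
        if 26<r<40: print(name,np.round(e[0],1),'r',round(r,1),'world',X.round(1),'disp',D(X[:2]).round(1))
E
python3 - <<'E'
from h import *
s=st(); im,d=snap('wrist','w3'); z=load('w3'); discs(im,'wrist',14,cam_T('wrist',z['p'],z['q']))
im,d=snap('scene','s3'); discs(im,'scene',14,cam_T('scene'))
E
```

```text
t 13.4 disp [ -83.1 -301.6] z 206.4 yaw -0.1585 F [ 0.8  0.3 -0.1] w 76.9
wrist [284.7 185.3] r 31.9 world [ 434.6 -283.6   14. ] disp [ -82.4 -302.9]
wrist [ 85.5 134.5] r 29.4 world [527.4 -71.9  14. ] disp [-23.4 -79.5]
wrist [399.4  80.5] r 32.1 world [ 527.8 -421.3   14. ] disp [  30.9 -424.6]
scene [144.  324.5] r 31.6 world [ 528.2 -422.3   14. ] disp [  31.5 -425.5]
```

View pics/w3.png

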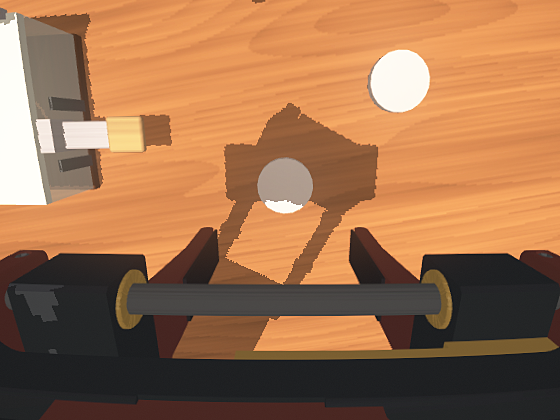

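View pics/s3.png

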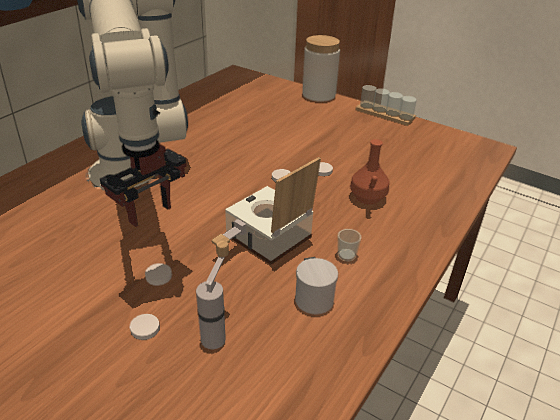

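```bash
python3 - <<'E'
from h import *
z=load('w3'); T=cam_T('wrist',z['p'],z['q'])
for u in [(126,134),(120,125),(130,142)]: X=dpoint('wrist',z['d'],u,T); print(X.round(1),D(X[:2]).round(1))
for u in [(126,134)]: X=onplane('wrist',[u],54,T)[0]; print(X.round(1),D(X[:2]).round(1))
E
```

```text
[ 517.  -145.5   65.2] [ -22.3 -153.8]
[ 525.9 -142.6   66.2] [ -14.  -149.6]
[ 509.2 -146.5   63.7] [ -29.9 -156. ]
[ 517.6 -139.6   54. ] [ -22.6 -147.9]
```

Request:
servo_tool --deltas '[[[0.01,0.04,0.9],0],[[0,0,0.9],0],[[0,0,0.9],0],[[0,0,0.9],0],[[0,0,0.9],0],[[0,0,0.9],0],[[0,0,0.3],0],[[0,0,0],0],[[0,0,0],0]]'

```text
time: 14.25
ee_pos: [435.9, -282.0, 36.9]
tcp_rot: [-0.0, 0.997, -0.077, -0.0]
contact_force: [0.2, -0.6, 0.5]
width: 1.001
```

Request:
servo_tool --deltas '[[[-0.03,0,0.2],0],[[0,0,0.15],0],[[0,0,0],0],[[0,0,0],0]]'

```text
time: 14.58
ee_pos: [434.6, -282.7, 26.4]
tcp_rot: [0.0, 0.997, -0.078, 0.0]
contact_force: [0.5, -0.3, 0.4]
width: 0.998
```

Request:
servo_tool --deltas '[[[0,0,0],0],[[0,0,0],0],[[0,0,0],0],[[0,0,0],0],[[0,0,0],0],[[0,0,0],0]]' --grip 1

```text
time: 15.08
ee_pos: [434.5, -282.7, 26.2]
tcp_rot: [0.0, 0.997, -0.078, 0.0]
contact_force: [-0.4, 0.2, 1.3]
width: 0.722
```

```bash
python3 - <<'E'
from h import *
s=st(); im,d=snap('scene','s4'); z=load('s4'); T=cam_T('scene')
for u in [(218,237),(221,235),(224,234)]: X=dpoint('scene',z['d'],u,T); print(X.round(1),D(X[:2]).round(1))
cv2.imwrite('pics/s4z.png',cv2.resize(im[190:300,120:280],None,fx=4.8,fy=4.8)[:,:,::-1])
E
```

```text
t 15.08 disp [ -82.7 -302.1] z 26.2 yaw -0.1555 F [-0.4  0.2  1.3] w 63.6
[ 509.8 -141.3   65.8] [ -30.1 -150.8]
[ 513.3 -133.7   68.8] [ -27.8 -142.7]
[ 513.7 -122.6   64.9] [ -29.1 -131.6]
```

View pics/s4z.png

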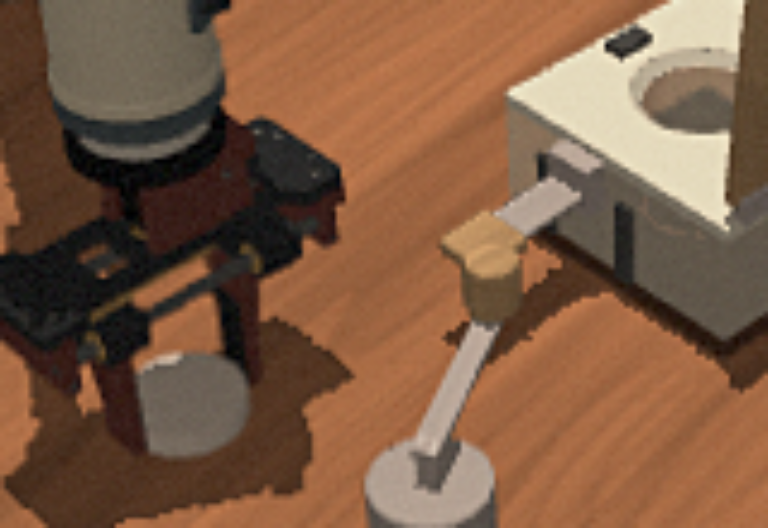

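```bash
python3 - <<'E'
from h import *
T=cam_T('scene')
for f in ['scene0','s4','s2']:
    z=load(f); d=z['d']; im=z['im']
    cv2.imwrite(f'pics/pad_{f}.png',cv2.resize(im[200:260,195:255],None,fx=9,fy=9,interpolation=cv2.INTER_NEAREST)[:,:,::-1])
    P=np.array([dpoint('scene',d,(u,v),T) for v in range(228,244) for u in range(208,232)])
    Q=np.array([[*D(p[:2]),p[2]] for p in P]); k=(abs(Q[:,0]+22)<12)&(abs(Q[:,1]+150)<12)&(Q[:,2]>30)
    print(f,k.sum(),np.median(Q[k],0).round(1),Q[k].std(0).round(1))
snap('wrist','w4')
E
```

```text
scene0 51 [ -20.7 -150.2   83. ] [7.2 7.2 2.1]
s4 54 [ -23.9 -147.3   65.7] [6.3 6.3 2.2]
s2 50 [ -20.7 -149.4   83.4] [6.8 6.8 2. ]
```

View pics/w4.png

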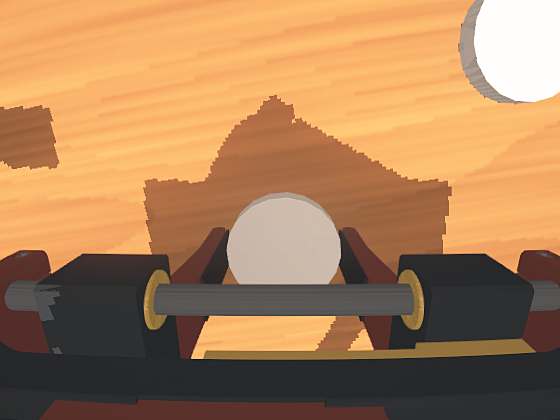

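View pics/pad_s4.png

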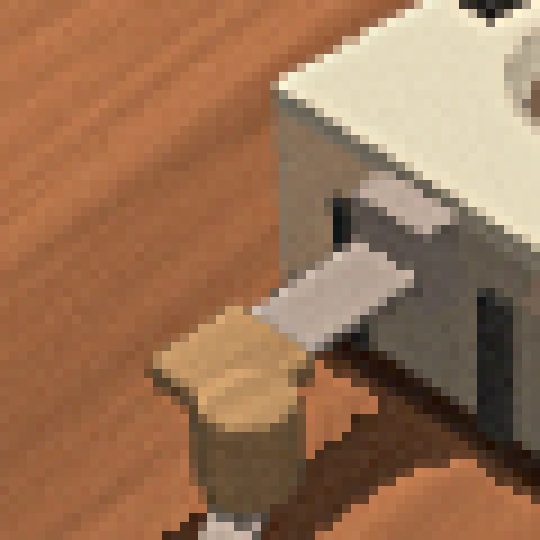

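View pics/pad_scene0.png

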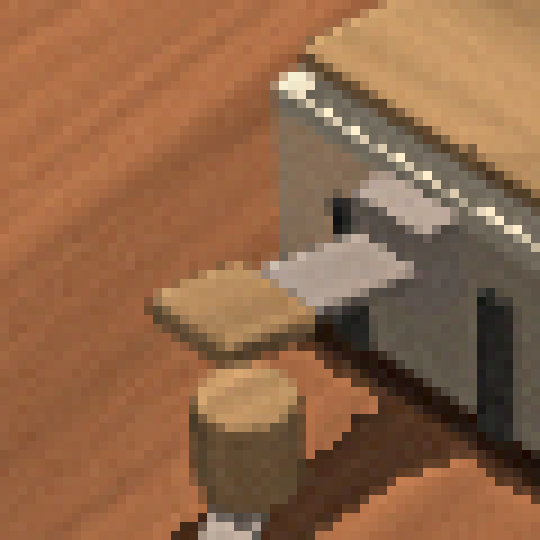

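```bash
python3 - <<'E'
from h import *
for z in (82,74,66,58,54,50): print(z,proj('scene',[[*W(-39,-167),z],[*W(-5,-167),z],[*W(-39,-133),z],[*W(-5,-133),z]]).round(1).tolist())
z=load('s4'); d=z['d']; T=cam_T('scene')
for v in range(232,246):
    print(v,[ '%.0f,%.0f,%.0f'%(*D(p[:2]),p[2]) for p in [dpoint('scene',d,(u,v),T) for u in range(210,232,3)]])
E
```

```text
82 [[210.4, 233.2], [219.7, 239.4], [220.7, 227.1], [230.0, 233.2]]
74 [[210.5, 235.7], [219.8, 242.0], [220.8, 229.7], [230.1, 235.7]]
66 [[210.7, 238.3], [220.0, 244.5], [220.9, 232.2], [230.2, 238.2]]
58 [[210.8, 240.8], [220.1, 247.0], [221.0, 234.7], [230.3, 240.8]]
54 [[210.9, 242.0], [220.1, 248.3], [221.1, 235.9], [230.3, 242.0]]
50 [[211.0, 243.3], [220.2, 249.5], [221.1, 237.1], [230.4, 243.2]]
232 ['-124,-99,-1', '-117,-94,1', '-110,-90,2', '-105,-84,2', '-103,-75,-2', '-95,-71,-0', '-28,-119,65', '-23,-113,65']
233 ['-118,-104,2', '-112,-98,2', '-108,-92,1', '-103,-85,0', '-94,-82,3', '-31,-127,64', '-23,-124,67', '-19,-117,66']
234 ['-117,-105,-0', '-110,-100,1', '-104,-95,1', '-99,-89,1', '-29,-138,69', '-31,-127,61', '-24,-123,63', '-15,-121,67']
235 ['-114,-107,-1', '-107,-103,1', '-104,-95,-2', '-32,-146,68', '-27,-140,68', '-25,-132,64', '-22,-125,62', '-11,-125,69']
236 ['-112,-109,-2', '-101,-108,4', '-98,-101,1', '-31,-147,66', '-29,-138,62', '-22,-135,65', '-17,-129,64', '-11,-125,65']
237 ['-106,-114,1', '-103,-106,-2', '-34,-154,65', '-27,-150,67', '-27,-141,6
[... 344 characters left out ...]
'-24,-153,61', '-14,-152,66', '-10,-146,65', '-4,-141,66', '-57,-84,2']
241 ['-96,-124,-1', '-29,-168,63', '-22,-165,66', '104,-262,196', '110,-258,198', '113,-253,196', '-6,-140,61', '-57,-84,-2']
242 ['-91,-128,0', '-30,-168,60', '-22,-165,63', '107,-265,197', '114,-262,200', '116,-256,197', '-6,-139,57', '-48,-92,5']
243 ['-90,-129,-2', '-30,-168,57', '-18,-168,63', '110,-267,198', '114,-263,198', '120,-260,199', '-55,-96,-0', '-52,-89,-3']
244 ['-86,-132,-1', '-79,-128,1', '105,-271,194', '114,-271,199', '116,-264,196', '121,-261,198', '122,-253,194', '-45,-95,1']
245 ['-81,-136,1', '-75,-131,2', '109,-275,196', '115,-272,198', '120,-268,199', '123,-263,197', '123,-255,193', '-40,-99,3']
```

```bash
python3 - <<'E'
from h import *
T=cam_T('scene')
for f in ['s2','s3','s4']:
    z=load(f); d=z['d']
    P=np.array([dpoint('scene',d,(u,v),T) for v in range(200,222) for u in range(250,278)])
    Q=np.array([[*D(p[:2]),p[2]] for p in P]); k=(np.hypot(Q[:,0]+10,Q[:,1])<31)&(Q[:,2]<84)
    print(f,k.sum(),np.sort(Q[k,2]).round(0)[::8])
    k=(np.hypot(Q[:,0]+10,Q[:,1])<28)
    print(Q[k][np.argsort(Q[k,2])][:6].round(0))
    Pp=np.array([dpoint('scene',d,(u,v),T) for v in range(225,250) for u in range(205,236)]); Q=np.array([[*D(p[:2]),p[2]] for p in Pp])
    k=(abs(Q[:,0]+22)<18)&(abs(Q[:,1]+150)<20)&(Q[:,2]>30); print('pad',np.polyfit(Q[k,1]+150,Q[k,2],1))
snap('top','t4'); z=load('t4'); T=cam_T('top'); d=z['d']
P=np.array([dpoint('top',d,(u,v),T) for v in range(220,255) for u in range(305,345)]);Q=np.array([[*D(p[:2]),p[2]] for p in P]);k=(abs(Q[:,0]+22)<14)&(abs(Q[:,1]+150)<14)&(Q[:,2]>30); print('top pad',k.sum(),np.median(Q[k],0))
E
```

```text
s2 115 [55. 56. 57. 58. 58. 59. 59. 59. 60. 60. 60. 61. 62. 67. 75.]
[[-13.  10.  55.]
 [-34.   6.  55.]
 [-10.  11.  56.]
 [-33.  12.  56.]
 [-26.  -6.  56.]
 [-28.  11.  56.]]
pad [-0.16251131 81.63008129]
s3 42 [35. 48. 59. 66. 72. 79.]
[[-37.   4.  72.]
 [-14.  26.  75.]]
pad [6.14276446e-02 6.41391621e+01]Traceback (most recent call last):
  File "<stdin>", line 5, in <module>
  File "h.py", line 35, in dpoint
    o,r=ray(name,uv,T); z=d[int(round(uv[1])),int(round(uv[0]))]; return o+r[0]*z
        ~~~^^^^^^^^^^^
  File "h.py", line 17, in ray
    c=camera_info(name); K=np.array([[c['fx'],0,c['cx']],[0,c['fy'],c['cy']],[0,0,1]])
ValueError: time passes only in moves, steps and waits
```

```bash
python3 - <<'E'
s=open('h.py').read()
s=s.replace("from bench import status, grab_frame, camera_info, arm\n","from bench import status, grab_frame, arm\nimport bench,functools\ncamera_info=functools.lru_cache(None)(bench.camera_info)\n")
s+='''
def cloud(name,d,T,u0,u1,v0,v1):
    u,v=np.meshgrid(np.arange(u0,u1),np.arange(v0,v1)); uv=np.c_[u.ravel(),v.ravel()]
    o,r=ray(name,uv,T); P=o+r*d[uv[:,1],uv[:,0]][:,None]
    return np.c_[(P[:,:2]-O)@ex,(P[:,:2]-O)@ey,P[:,2]]
'''
open('h.py','w').write(s)
E
python3 - <<'E'
from h import *
snap('top','t4'); z=load('t4')
Q=cloud('top',z['d'],cam_T('top'),305,345,220,255);k=(abs(Q[:,0]+22)<14)&(abs(Q[:,1]+150)<14)&(Q[:,2]>30); print('top pad',k.sum(),np.median(Q[k],0))
Q=cloud('top',z['d'],cam_T('top'),235,305,180,260);k=(np.hypot(Q[:,0]+10,Q[:,1])<25); print('plate',k.sum(),np.median(Q[k],0))
E
```

```text
top pad 118 [ -21.75514938 -149.70494972   62.98937758]
plate 278 [-9.77861067  0.19752303 30.87770086]
```

View pics/t4.png

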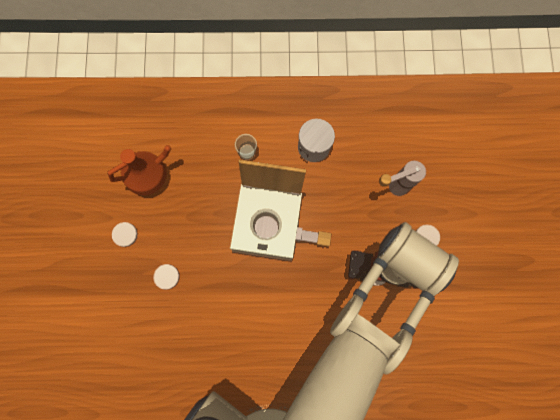

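The lever pad reads about 64 mm and the lift plate about 31 mm, so the lever isn't latched: it came back part way. Coaster 1 has also been knocked to about (124,235). I'll let go of this coaster and press the lever again.

Request:
servo_tool --deltas '[[[0,0,0],0],[[0,0,0],0],[[0,0,0],0],[[0,0,0],0],[[0,0,-0.5],0],[[0,0,-1],0],[[0,0,-1],0],[[0,0,-1],0],[[0,0,-1],0],[[0,0,-1],0]]' --grip -1

```text
time: 16.07
ee_pos: [434.3, -282.3, 192.3]
tcp_rot: [-0.0, 0.997, -0.078, -0.0]
contact_force: [1.8, 0.1, -0.8]
width: 1.0
```

Request:
servo_tool --deltas '[[[0.4,-1,0],0],[[0.4,-1,0],0],[[0.4,-1,0],0],[[0.4,-1,0],0],[[0.4,-1,0],0],[[0,0,0],0],[[0,0,0],0],[[0,0,0],0]]' --grip 1

```text
time: 16.73
ee_pos: [516.7, -143.8, 190.7]
tcp_rot: [0.0, 0.997, -0.077, -0.0]
contact_force: [0.2, -0.8, -0.7]
width: 0.434
```

```bash
python3 - <<'E'
from h import *
s=st(); im,d=snap('wrist','w5'); z=load('w5'); T=cam_T('wrist',z['p'],z['q'])
uv=proj('wrist',[[*W(-22,-150),64]],T)[0]; print(uv); u,v=map(int,uv)
Q=cloud('wrist',z['d'],T,u-40,u+40,v-40,v+40);k=(abs(Q[:,0]+22)<14)&(abs(Q[:,1]+150)<14)&(Q[:,2]>30); print('pad',k.sum(),np.median(Q[k],0),np.polyfit(Q[k,1]+150,Q[k,2],1))
discs(im,'wrist',14,T)
E
```

```text
t 16.73 disp [ -22.9 -152.2] z 190.7 yaw -0.1549 F [ 0.2 -0.8 -0.7] w 38.2
[280.80023445 199.42731579]
pad 900 [ -21.50826829 -150.17903993   64.84415426] [ 0.06586046 64.80302846]
wrist [413.8 235.9] r 31.5 world [ 439.6 -283.4   14. ] disp [ -77.5 -302. ]
wrist [532.9 141.5] r 31.7 world [ 528.  -421.3   14. ] disp [  31.1 -424.6]
```

View pics/w5.png

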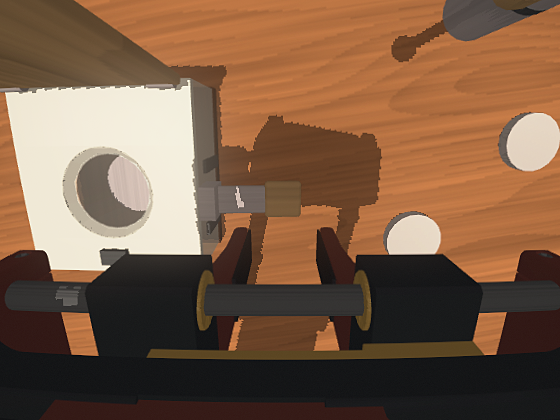

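Request:
servo_tool --deltas '[[[0,0,0.2],0],[[0,0,0.4],0],[[0,0,0.6],0],[[0,0,0.6],0],[[0,0,0.6],0],[[0,0,0.5],0],[[0,0,0.2],0],[[0,0,0],0],[[0,0,0],0]]'

```text
time: 17.53
ee_pos: [516.6, -144.0, 97.7]
tcp_rot: [-0.0, 0.997, -0.078, -0.0]
contact_force: [-0.4, 0.5, -0.2]
width: 0.007
```

Request:
servo_tool --deltas '[[[0,0,0.1],0],[[0,0,0.1],0],[[0,0,0.1],0],[[0,0,0],0]]'

```text
time: 17.87
ee_pos: [516.9, -143.5, 88.6]
tcp_rot: [-0.0, 0.997, -0.078, -0.0]
contact_force: [-0.4, 0.0, -0.5]
width: 0.009
```

Request:
servo_tool --deltas '[[[0,0,0.1],0],[[0,0,0.1],0],[[0,0,0],0],[[0,0,0],0]]'

```text
time: 18.2
ee_pos: [517.2, -143.6, 83.2]
tcp_rot: [0.0, 0.997, -0.078, 0.0]
contact_force: [1.2, -0.1, 2.2]
width: 0.006
```

Request:
servo_tool --deltas '[[[0,0,0.1],0],[[0,0,0.1],0],[[0,0,0],0],[[0,0,0],0]]'

```text
time: 18.53
ee_pos: [517.4, -143.5, 77.4]
tcp_rot: [-0.0, 0.997, -0.078, 0.001]
contact_force: [0.5, 1.4, 4.9]
width: 0.003
```

Request:
servo_tool --deltas '[[[0,0,0.1],0],[[0,0,0],0],[[0,0,0],0]]'

```text
time: 18.78
ee_pos: [517.6, -143.4, 76.6]
tcp_rot: [-0.0, 0.997, -0.077, 0.001]
contact_force: [-4.2, 2.9, 15.1]
width: 0.005
```

Request:
servo_tool --deltas '[[[0,0,0.1],0],[[0,0,0],0],[[0,0,0],0],[[0,0,0],0]]'

```text
time: 19.12
ee_pos: [517.9, -143.5, 76.3]
tcp_rot: [0.0, 0.997, -0.077, 0.002]
contact_force: [-9.6, 5.3, 28.9]
width: 0.006
```

```bash
cat >> h.py <<'E'
def lev(tag):
    for n,b in (('top',(235,345,180,260)),):
        im,d=snap(n,tag+n); Q=cloud(n,d,cam_T(n),*b)
        k=(abs(Q[:,0]+22)<14)&(abs(Q[:,1]+150)<14)&(Q[:,2]>30)&(Q[:,2]<95); p=np.hypot(Q[:,0]+10,Q[:,1])<25
        print(n,'pad',k.sum(),np.median(Q[k,2]).round(1) if k.any() else None,'plate',np.median(Q[p,2]).round(1))
E
python3 - <<'E'
from h import *
st(); lev('a1')
E
```

```text
t 19.12 disp [ -21.8 -151.6] z 76.3 yaw -0.1549 F [-9.6  5.3 28.9] w 0.5
top pad 0 None plate 16.0
```

Request:
servo_tool --deltas '[[[0,0,-0.1],0],[[0,0,-0.1],0],[[0,0,-0.1],0],[[0,0,0],0]]'

```text
time: 19.5
ee_pos: [516.8, -143.7, 79.7]
tcp_rot: [0.0, 0.997, -0.078, -0.0]
contact_force: [-0.1, 0.4, 0.5]
width: 0.003
```

```bash
python3 - <<'E'
from h import *
st(); lev('a2')
E
```

```text
t 19.5 disp [ -22.8 -152. ] z 79.7 yaw -0.1555 F [-0.1  0.4  0.5] w 0.3
top pad 0 None plate 16.0
```

Request:
servo_tool --deltas '[[[0,0,-0.1],0],[[0,0,-0.1],0],[[0,0,-0.1],0],[[0,0,0],0]]'

```text
time: 19.88
ee_pos: [517.3, -143.8, 89.7]
tcp_rot: [0.0, 0.997, -0.078, 0.0]
contact_force: [0.2, 0.4, 0.3]
width: 0.002
```

```bash
python3 - <<'E'
from h import *
st(); lev('a3')
E
```

```text
t 19.88 disp [ -22.3 -152. ] z 89.7 yaw -0.1554 F [0.2 0.4 0.3] w 0.2
top pad 1 49.9 plate 16.0
```

The plate now reads 16 mm with the finger clear, so the lever is latched. Opening the fingers at the pad had pulled the lever up the first time. I'll lift clear before opening.

Request:
servo_tool --deltas '[[[0,0,-0.5],0],[[0,0,-1],0],[[0,0,-1],0],[[0,0,-1],0],[[-0.4,1,-0.3],0],[[-0.4,1,0],0],[[-0.4,1,0],0],[[-0.4,1,0],0],[[-0.4,1,0],0],[[0,0,0],0],[[0,0,0],0]]'

```text
time: 20.85
ee_pos: [433.7, -283.6, 202.8]
tcp_rot: [-0.0, 0.997, -0.079, -0.0]
contact_force: [0.2, -0.4, 0.2]
width: 0.008
```

Request:
servo_tool --deltas '[[[0,0,0],0],[[0,0,0],0],[[0,0,0],0],[[0,0,0],0],[[0,0,0],0],[[0,0,0],0]]' --grip -1

```text
time: 21.35
ee_pos: [434.8, -282.1, 202.9]
tcp_rot: [0.0, 0.997, -0.077, 0.0]
contact_force: [0.6, 0.0, -0.2]
width: 0.424
```

```bash
python3 - <<'E'
from h import *
s=st(); lev('a4'); im,d=snap('wrist','w6'); z=load('w6'); discs(im,'wrist',14,cam_T('wrist',z['p'],z['q']))
E
```

```text
t 21.35 disp [ -82.5 -301.4] z 202.9 yaw -0.1544 F [ 0.6  0.  -0.2] w 37.3
top pad 120 52.1 plate 16.1
wrist [284.  185.1] r 31.6 world [ 436.5 -283.3   14. ] disp [ -80.6 -302.3]
wrist [ 85.6 134.4] r 30.8 world [527.1 -74.5  14. ] disp [-23.3 -82.1]
wrist [400.7  81.5] r 32.0 world [ 527.6 -421.3   14. ] disp [  30.8 -424.7]
```

View pics/w6.png

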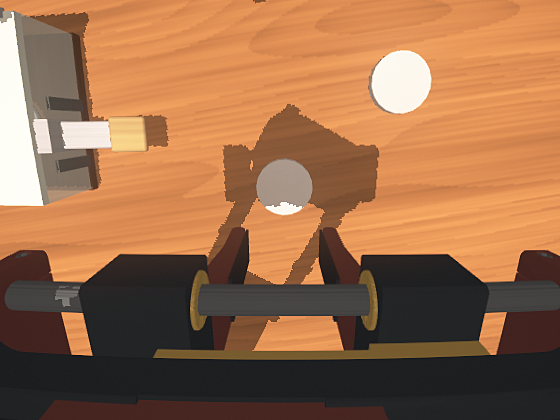

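The lever pad reads 52 mm, so it is latched down. The coaster is centred under the jaws at (284,186).

Request:
servo_tool --deltas '[[[0.03,0,0.2],0],[[0,0,0.3],0],[[0,0,0.4],0],[[0,0,0.6],0],[[0,0,0.8],0],[[0,0,0.8],0],[[0,0,0.8],0],[[0,0,0.8],0],[[0,0,0.8],0],[[0,0,0.3],0],[[0,0,0],0],[[0,0,0],0]]'

```text
time: 22.45
ee_pos: [435.0, -282.5, 28.6]
tcp_rot: [-0.0, 0.997, -0.078, -0.001]
contact_force: [-0.3, 0.4, -0.0]
width: 0.999
```

Request:
servo_tool --deltas '[[[0,0,0],0],[[0,0,0],0],[[0,0,0],0],[[0,0,0],0],[[0,0,0],0],[[0,0,0],0]]' --grip 1

```text
time: 22.95
ee_pos: [435.9, -283.0, 30.1]
tcp_rot: [0.0, 0.997, -0.078, 0.001]
contact_force: [-0.5, 0.8, 4.8]
width: 0.72
```

Request:
servo_tool --deltas '[[[0,0,-0.3],0],[[0,0,-0.6],0],[[0,0,-0.9],0],[[0,0,-0.9],0],[[0,0,-0.9],0],[[0,0,-0.6],0],[[0,0,-0.3],0],[[0,0,0],0],[[0,0,0],0]]'

```text
time: 23.7
ee_pos: [435.2, -282.6, 163.4]
tcp_rot: [-0.0, 0.997, -0.078, -0.0]
contact_force: [0.3, 0.1, -1.8]
width: 0.715
```

```bash
python3 - <<'E'
from h import *
s=st(); im,d=snap('wrist','w7'); snap('scene','s7')
E
```

```text
t 23.7 disp [ -82.  -301.8] z 163.4 yaw -0.1554 F [ 0.3  0.1 -1.8] w 62.9
```

View pics/w7.png

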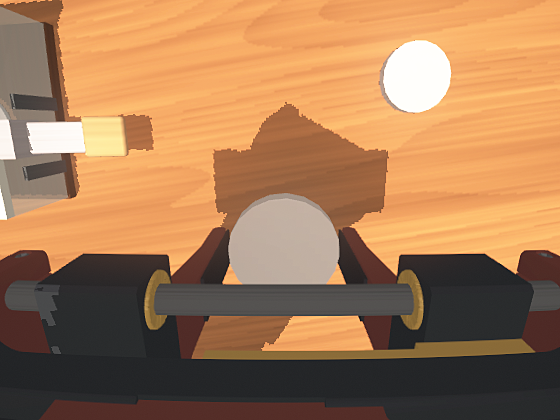

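View pics/s7.png

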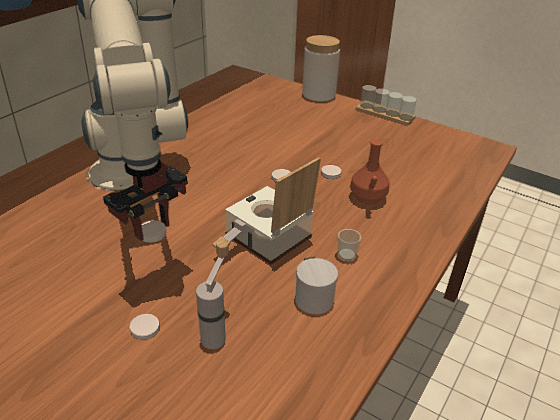

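```bash
cat >> h.py <<'E'
def held(tag):
    im,d=snap('wrist',tag); c=camera_info('wrist'); Tt=c['tool_from_camera']
    hsv=cv2.cvtColor(im,cv2.COLOR_RGB2HSV)
    u,v=np.meshgrid(np.arange(215,355),np.arange(170,282)); uv=np.c_[u.ravel(),v.ravel()]
    o,r=ray('wrist',uv,Tt); P=o+r*d[uv[:,1],uv[:,0]][:,None]
    sat=hsv[uv[:,1],uv[:,0],1]
    k=(P[:,2]>0)&(P[:,2]<45)&(sat<70)&(np.abs(P[:,1])<29)
    A=np.c_[P[k,0],P[k,1],np.ones(k.sum())]; 
    for _ in range(4):
        co=np.linalg.lstsq(A,P[k,2],rcond=None)[0]; res=P[k,2]-A@co; idx=np.where(k)[0][abs(res)<4]; k[:]=False; k[idx]=True; A=np.c_[P[k,0],P[k,1],np.ones(k.sum())]
    # rim of top face by colour, cast on the fitted plane
    m=np.zeros(im.shape[:2],np.uint8); m[uv[k,1],uv[k,0]]=1
    Q=P[k]; far=[]
    for yy in range(-24,25,4):
        s=Q[abs(Q[:,1]-yy)<2]
        if len(s)>5: far.append((np.percentile(s[:,0],99)-np.sqrt(32**2-yy**2)))
    print('held n',k.sum(),'tilt x,y',co[:2].round(3),'top z in tool',co[2].round(1),'centre x est',np.round(far,1))
E
python3 - <<'E'
from h import *
held('w8')
E
```

```text
held n 7674 tilt x,y [0.007 0.002] top z in tool 15.6 centre x est [-1.9 -2.2 -2.2 -2.5 -2.2 -2.6 -2.5 -2.3 -2.4 -2.1 -1.9 -1.7 -1.6]
```

Request:
servo_tool --deltas '[[[0.1,-0.4,0],0],[[0.2,-0.8,0],0],[[0.25,-1,0],0],[[0.25,-1,0],0],[[0.25,-1,0],0],[[0.25,-1,0],0],[[0.25,-1,0],0],[[0.25,-1,0],0],[[0.25,-1,0],0],[[0.25,-1,0],0],[[0.2,-0.6,0],0],[[0.1,-0.25,0],0]]'

```text
time: 24.85
ee_pos: [559.2, 6.6, 162.7]
tcp_rot: [-0.001, 0.997, -0.076, -0.001]
contact_force: [-0.2, 0.7, -0.8]
width: 0.717
```

Request:
servo_tool --deltas '[[[0,0,0],0],[[0,0,0],0],[[0,0,0],0]]'

```text
time: 25.1
ee_pos: [558.6, 2.2, 163.7]
tcp_rot: [0.0, 0.997, -0.078, -0.0]
contact_force: [0.3, -0.9, -0.5]
width: 0.716
```

```bash
python3 - <<'E'
from h import *
s=st(); held('w9'); im,_=snap('scene','s9')
cv2.imwrite('pics/s9z.png',cv2.resize(im[130:270,190:340],None,fx=4,fy=4,interpolation=cv2.INTER_CUBIC)[:,:,::-1])
E
```

```text
t 25.1 disp [-4.  -1.4] z 163.7 yaw -0.1564 F [ 0.3 -0.9 -0.5] w 63.0
held n 7733 tilt x,y [0.006 0.002] top z in tool 15.9 centre x est [-1.7 -1.9 -2.  -2.4 -2.  -2.2 -2.2 -1.9 -2.1 -1.7 -1.7 -1.1 -1.4]
```

View pics/w9.png

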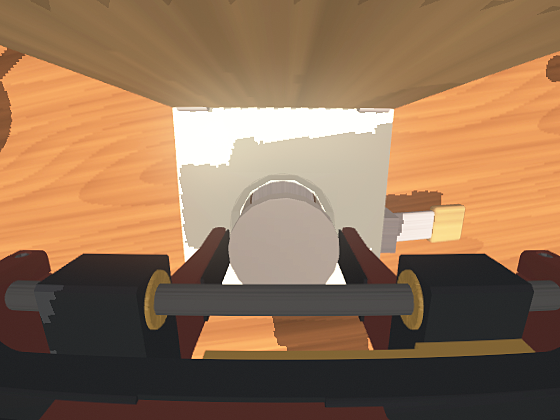

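View pics/s9z.png

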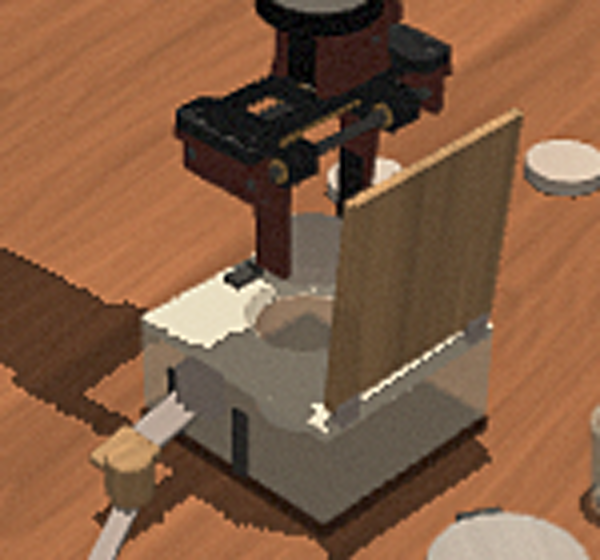

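```bash
python3 - <<'E'
from h import *
z=load('w9'); T=cam_T('wrist',z['p'],z['q']); im=z['im']
cv2.imwrite('pics/w9z.png',cv2.resize(im[160:290,200:370],None,fx=4.5,fy=4.5,interpolation=cv2.INTER_CUBIC)[:,:,::-1])
for u in [(281,175),(231,222),(331,222),(245,190),(317,190)]:
    X=onplane('wrist',[u],86,T)[0]; print(u,D(X[:2]).round(1))
E
```

```text
(281, 175) [27.8  0.1]
(231, 222) [-8.7 38.8]
(331, 222) [ -8.7 -38.3]
(245, 190) [16.5 27.1]
(317, 190) [ 16.5 -26.8]
```

View pics/w9z.png

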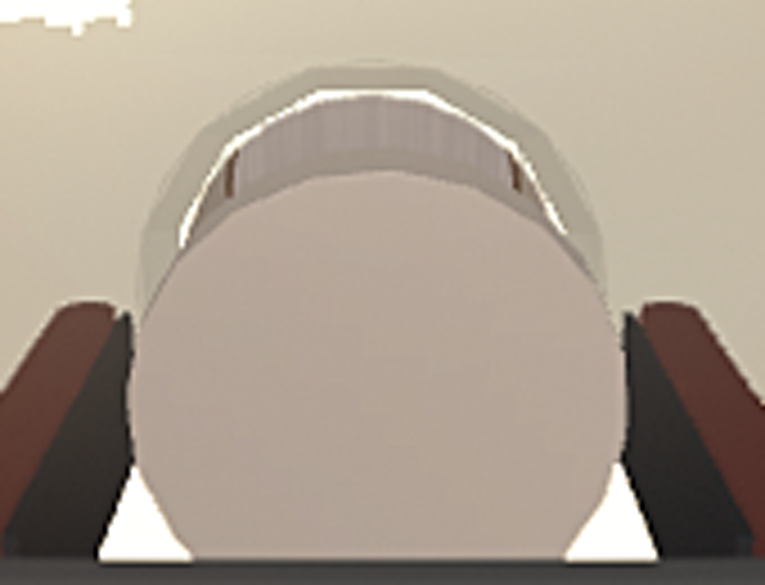

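The mouth rim measures as centred at about (-9.7, -0.4) in the dispenser frame, which agrees with the model. I'll shift 4 mm back and lower.

Request:
servo_tool --deltas '[[[-0.13,-0.03,0.4],0],[[0,0,0.5],0],[[0,0,0.4],0],[[0,0,0.15],0],[[0,0,0],0],[[0,0,0],0],[[0,0,0],0]]'

```text
time: 25.78
ee_pos: [555.8, 4.4, 121.4]
tcp_rot: [-0.0, 0.997, -0.078, 0.001]
contact_force: [0.5, 1.1, -1.4]
width: 0.719
```

```bash
python3 - <<'E'
from h import *
s=st(); held('w10')
z=load('w10'); im=z['im']
cv2.imwrite('pics/w10z.png',cv2.resize(im[160:290,200:370],None,fx=4.5,fy=4.5,interpolation=cv2.INTER_CUBIC)[:,:,::-1])
E
```

```text
t 25.78 disp [-7.2  0.3] z 121.4 yaw -0.1557 F [ 0.5  1.1 -1.4] w 63.2
held n 4164 tilt x,y [ 0.363 -0.013] top z in tool 17.6 centre x est [20.7 17.  14.3 12.3 10.9 10.2 10.1 10.2 11.  12.4 14.3 17.  20.8]
```

View pics/w10z.png

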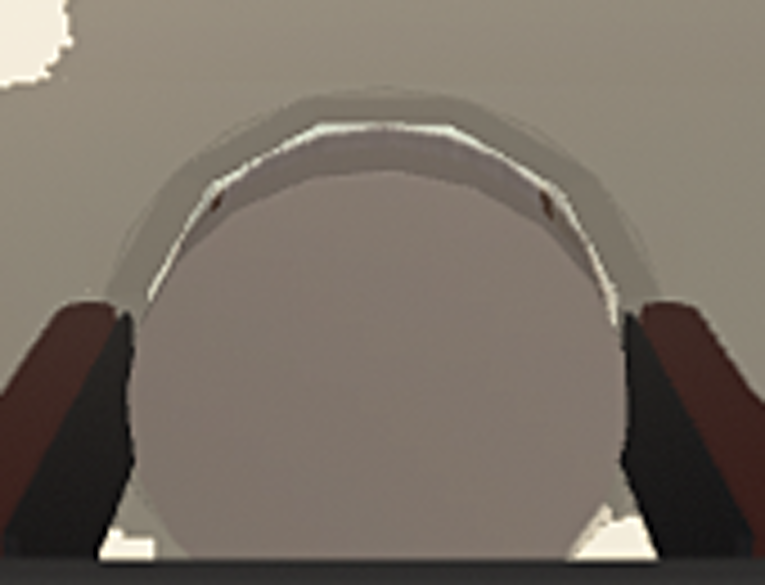

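```bash
python3 - <<'E'
from h import *
z=load('w10'); T=cam_T('wrist',z['p'],z['q'])
for u,h in [((285,179.5),86),((284.5,198.2),121.4-15.8),((223.3,226),86),((346.7,226),86)]:
    X=onplane('wrist',[u],h,T)[0]; print(u,D(X[:2]).round(1))
E
```

```text
(285, 179.5) [29.1 -0.8]
(284.5, 198.2) [22.3 -0.5]
(223.3, 226) [-0.4 37.6]
(346.7, 226) [ -0.3 -39.4]
```

Rim and disc agree within 1 mm. I'll lower and release.

Request:
servo_tool --deltas '[[[0,0,0.15],0],[[0,0,0.15],0],[[0,0,0.07],0],[[0,0,0],0],[[0,0,0],0]]'

```text
time: 26.25
ee_pos: [555.1, 4.7, 108.9]
tcp_rot: [0.0, 0.997, -0.078, -0.0]
contact_force: [-0.3, -0.5, -0.7]
width: 0.718
```

Request:
servo_tool --deltas '[[[0,0,0],0],[[0,0,0],0],[[0,0,0],0],[[0,0,0],0],[[0,0,0],0],[[0,0,-0.5],0],[[0,0,-1],0],[[0,0,-1],0],[[0,0,0],0],[[0,0,0],0]]' --grip -1

```text
time: 27.08
ee_pos: [556.4, 4.6, 187.1]
tcp_rot: [-0.0, 0.997, -0.078, 0.003]
contact_force: [0.3, -0.2, -1.2]
width: 1.001
```

```bash
python3 - <<'E'
from h import *
s=st(); snap('wrist','w11')
E
```

```text
t 27.08 disp [-6.5  0.6] z 187.1 yaw -0.1554 F [ 0.3 -0.2 -1.2] w 88.1
```

View pics/w11.png

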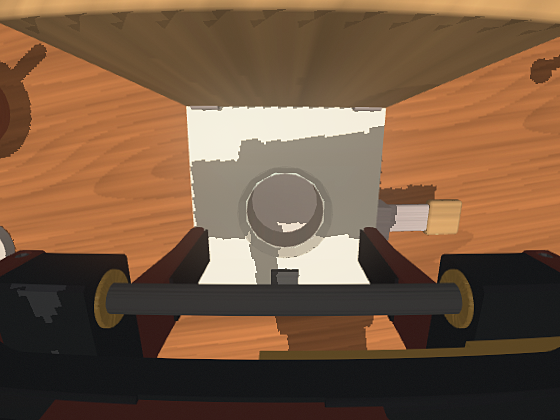

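The first coaster is down in the well, with its ring at (285,207). Next is coaster 4.

Request:
servo_tool --deltas '[[[0,0.5,0],0],[[0.1,1,0],0],[[0.1,1,0],0],[[0.1,1,0],0],[[0.1,1,0],0],[[0.1,1,0],0],[[0.1,1,0],0],[[0.1,1,0],0],[[0.1,1,0],0],[[0.1,1,0],0],[[0.1,1,0],0],[[0.1,1,0],0]]'

```text
time: 28.13
ee_pos: [533.6, -342.4, 181.9]
tcp_rot: [-0.001, 0.997, -0.078, -0.001]
contact_force: [0.1, -0.3, -0.1]
width: 1.003
```

Request:
servo_tool --deltas '[[[0.1,1,0],0],[[0.05,0.9,0],0],[[0,0.7,0],0],[[0,0,0],0],[[0,0,0],0],[[0,0,0],0]]'

```text
time: 28.63
ee_pos: [526.8, -418.2, 182.8]
tcp_rot: [-0.001, 0.997, -0.078, -0.001]
contact_force: [0.5, 0.6, 0.2]
width: 0.998
```

```bash
python3 - <<'E'
from h import *
s=st(); im,d=snap('wrist','w12'); z=load('w12'); discs(im,'wrist',14,cam_T('wrist',z['p'],z['q']))
im,d=snap('top','t12'); discs(im,'top',14,cam_T('top')); im,d=snap('scene','s12'); discs(im,'scene',14,cam_T('scene'))
E
```

```text
t 28.63 disp [  29.4 -421.7] z 182.8 yaw -0.1552 F [0.5 0.6 0.2] w 87.8
wrist [287.  188.7] r 32.0 world [ 528.  -422.1   14. ] disp [  31.2 -425.3]
top [165.9 276.4] r 31.2 world [430.3 264.2  14. ] disp [-171.2  237.6]
top [123.7 234. ] r 31.3 world [542.5 378.7  14. ] disp [-78.1 368. ]
```

View pics/w12.png

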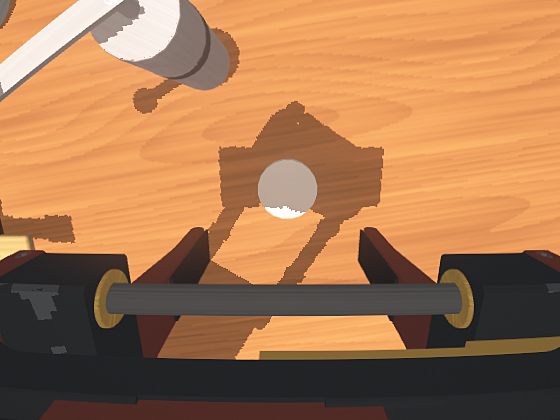

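Request:
servo_tool --deltas '[[[0.03,0.12,0.6],0],[[0,0,0.9],0],[[0,0,0.9],0],[[0,0,0.9],0],[[0,0,0.9],0],[[0,0,0.7],0],[[0,0,0.2],0],[[0,0,0],0],[[0,0,0],0],[[0,0,0],0]]'

```text
time: 29.62
ee_pos: [528.4, -423.3, 34.0]
tcp_rot: [0.001, 0.997, -0.077, 0.001]
contact_force: [0.5, -0.2, 0.4]
width: 1.006
```

Request:
servo_tool --deltas '[[[0,0,0],0],[[0,0,0],0],[[0,0,0],0],[[0,0,0],0],[[0,0,0],0],[[0,0,0],0],[[0,0,0],0]]' --grip 1

```text
time: 30.2
ee_pos: [527.5, -422.9, 32.0]
tcp_rot: [0.0, 0.997, -0.078, 0.0]
contact_force: [-0.5, 0.2, 3.9]
width: 0.712
```

Only about 4 mm of finger overlaps the disc here, so I'll regrip lower.

Request:
servo_tool --deltas '[[[0,0,0],0],[[0,0,0],0],[[0,0,0],0],[[0,0,0.17],0],[[0,0,0],0],[[0,0,0],0]]' --grip -1

```text
time: 30.7
ee_pos: [526.8, -422.5, 25.2]
tcp_rot: [-0.0, 0.997, -0.078, -0.001]
contact_force: [0.5, 0.4, 0.5]
width: 0.999
```

Request:
servo_tool --deltas '[[[0,0,0],0],[[0,0,0],0],[[0,0,0],0],[[0,0,0],0],[[0,0,0],0],[[0,0,0],0],[[0,0,0],0]]' --grip 1

```text
time: 31.28
ee_pos: [527.3, -422.8, 26.4]
tcp_rot: [0.0, 0.997, -0.078, 0.0]
contact_force: [-0.1, 0.2, 0.6]
width: 0.717
```

Request:
servo_tool --deltas '[[[0,0,-0.3],0],[[0,0,-0.6],0],[[0,0,-0.9],0],[[0,0,-0.9],0],[[0,0,-0.9],0],[[0,0,-0.6],0],[[0,0,-0.4],0],[[0,0,0],0],[[0,0,0],0]]'

```text
time: 32.03
ee_pos: [527.3, -422.8, 164.4]
tcp_rot: [0.0, 0.997, -0.078, 0.0]
contact_force: [-0.9, 1.0, -1.4]
width: 0.723
```

```bash
python3 - <<'E'
from h import *
s=st(); held('w13')
E
```

```text
t 32.03 disp [  30.7 -426.2] z 164.4 yaw -0.1554 F [-0.9  1.  -1.4] w 63.6
held n 8014 tilt x,y [0.006 0.   ] top z in tool 11.9 centre x est [-0.3 -0.5 -0.7 -0.8 -0.8 -0.5 -0.9 -0.5 -0.6 -0.5 -0.1 -0.1  0.4]
```

Request:
servo_tool --deltas '[[[-0.05,-0.5,0],0],[[-0.1,-0.9,0],0],[[-0.1,-1,0],0],[[-0.1,-1,0],0],[[-0.1,-1,0],0],[[-0.1,-1,0],0],[[-0.1,-1,0],0],[[-0.1,-1,0],0],[[-0.1,-1,0],0],[[-0.1,-1,0],0],[[-0.1,-1,0],0],[[-0.1,-1,0],0]]'

```text
time: 33.08
ee_pos: [545.0, -77.9, 161.7]
tcp_rot: [-0.0, 0.997, -0.078, -0.002]
contact_force: [0.2, 0.5, -2.4]
width: 0.721
```

Request:
servo_tool --deltas '[[[-0.1,-1,0],0],[[-0.1,-0.9,0],0],[[-0.05,-0.6,0],0],[[-0.03,-0.3,0],0],[[0,0,0],0],[[0,0,0],0],[[0,0,0],0]]'

```text
time: 33.67
ee_pos: [550.6, 3.6, 163.5]
tcp_rot: [0.0, 0.997, -0.078, -0.001]
contact_force: [-0.7, 0.4, -0.6]
width: 0.724
```

```bash
python3 - <<'E'
from h import *
s=st(); held('w14')
E
```

```text
t 33.67 disp [-12.2  -1.3] z 163.5 yaw -0.1564 F [-0.7  0.4 -0.6] w 63.7
held n 8012 tilt x,y [0.005 0.   ] top z in tool 11.9 centre x est [-0.4 -0.6 -0.4 -0.7 -0.8 -0.7 -0.8 -0.6 -0.6 -0.6 -0.1 -0.2  0.6]
```

Request:
servo_tool --deltas '[[[0.1,-0.03,0.4],0],[[0,0,0.5],0],[[0,0,0.4],0],[[0,0,0.15],0],[[0,0,0],0],[[0,0,0],0],[[0,0,0],0]]'

```text
time: 34.3
ee_pos: [554.3, 5.0, 121.5]
tcp_rot: [0.0, 0.997, -0.078, 0.001]
contact_force: [0.1, 0.2, -0.8]
width: 0.72
```

```bash
python3 - <<'E'
from h import *
s=st(); im,_=snap('wrist','w15')
cv2.imwrite('pics/w15z.png',cv2.resize(im[160:290,200:370],None,fx=4.5,fy=4.5,interpolation=cv2.INTER_CUBIC)[:,:,::-1])
z=load('w15'); T=cam_T('wrist',z['p'],z['q'])
E
```

```text
t 34.3 disp [-8.7  0.7] z 121.5 yaw -0.1555 F [ 0.1  0.2 -0.8] w 63.4
```

View pics/w15z.png

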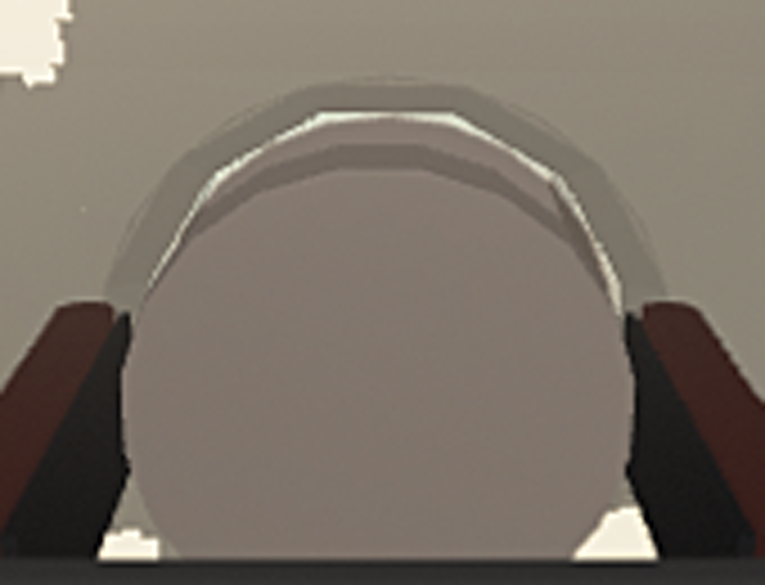

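```bash
python3 - <<'E'
from h import *
z=load('w15'); T=cam_T('wrist',z['p'],z['q'])
for u,h in [((285,176.9),86),((284.5,197.6),109.6)]:
    X=onplane('wrist',[u],h,T)[0]; print(u,D(X[:2]).round(1))
E
```

```text
(285, 176.9) [29.1 -0.5]
(284.5, 197.6) [22.1 -0.1]
```

Request:
servo_tool --deltas '[[[-0.01,0.02,0.15],0],[[0,0,0.15],0],[[0,0,0.07],0],[[0,0,0],0],[[0,0,0],0]]'

```text
time: 34.77
ee_pos: [553.3, 4.7, 109.3]
tcp_rot: [-0.0, 0.997, -0.078, -0.0]
contact_force: [0.2, 0.5, -0.8]
width: 0.72
```

Request:
servo_tool --deltas '[[[0,0,0],0],[[0,0,0],0],[[0,0,0],0],[[0,0,0],0],[[0,0,0],0],[[0,0,-0.5],0],[[0,0,-1],0],[[0,0,-1],0],[[0,0,0],0],[[0,0,0],0]]' --grip -1

```text
time: 35.6
ee_pos: [554.6, 4.6, 187.3]
tcp_rot: [-0.0, 0.997, -0.078, 0.003]
contact_force: [0.9, -0.1, -0.7]
width: 0.996
```

```bash
python3 - <<'E'
from h import *
s=st(); im,_=snap('wrist','w16');cv2.imwrite('pics/w16z.png',cv2.resize(im[140:290,200:370],None,fx=4,fy=4,interpolation=cv2.INTER_CUBIC)[:,:,::-1])
E
```

```text
t 35.6 disp [-8.3  0.3] z 187.3 yaw -0.1554 F [ 0.9 -0.1 -0.7] w 87.7
```

View pics/w16z.png

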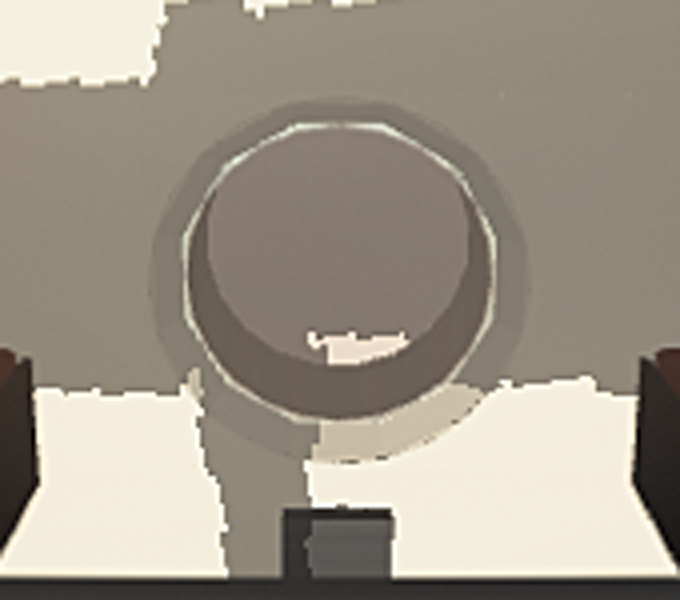

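The second coaster lies flat in the bore. Next is coaster 2.

Request:
servo_tool --deltas '[[[-0.3,-0.45,0],0],[[-0.68,-1,0],0],[[-0.68,-1,0],0],[[-0.68,-1,0],0],[[-0.68,-1,0],0],[[-0.68,-1,0],0],[[-0.68,-1,0],0],[[-0.68,-1,0],0],[[-0.3,-0.45,0],0],[[0,0,0],0],[[0,0,0],0],[[0,0,0],0]]'

```text
time: 36.65
ee_pos: [431.3, 262.8, 183.4]
tcp_rot: [0.001, 0.997, -0.078, -0.001]
contact_force: [0.1, 0.1, 0.1]
width: 1.0
```

```bash
python3 - <<'E'
from h import *
s=st(); im,d=snap('wrist','w17'); z=load('w17'); discs(im,'wrist',14,cam_T('wrist',z['p'],z['q']))
E
```

```text
t 36.65 disp [-170.   236.4] z 183.4 yaw -0.1557 F [0.1 0.1 0.1] w 88.0
wrist [152.2 100.1] r 32.0 world [543.1 378.1  14. ] disp [-77.3 367.6]
```

View pics/w17.png

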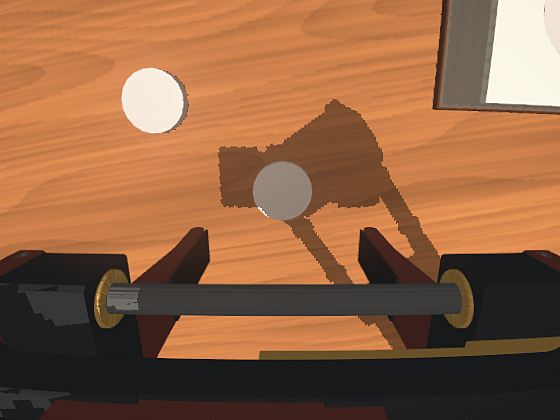

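Request:
servo_tool --deltas '[[[0,-0.04,0.6],0],[[0,0,0.9],0],[[0,0,0.9],0],[[0,0,0.9],0],[[0,0,0.9],0],[[0,0,0.7],0],[[0,0,0.28],0],[[0,0,0],0],[[0,0,0],0],[[0,0,0],0]]'

```text
time: 37.53
ee_pos: [432.8, 264.9, 31.1]
tcp_rot: [-0.001, 0.997, -0.078, 0.001]
contact_force: [-0.4, 0.3, 0.0]
width: 1.001
```

Request:
servo_tool --deltas '[[[-0.03,0,0.1],0],[[0,0,0],0]]'

```text
time: 37.7
ee_pos: [431.2, 265.2, 27.3]
tcp_rot: [-0.001, 0.997, -0.078, 0.001]
contact_force: [-0.1, 0.5, -0.8]
width: 1.0
```

Request:
servo_tool --deltas '[[[0,0,0],0],[[0,0,0],0],[[0,0,0],0],[[0,0,0],0],[[0,0,0],0],[[0,0,0],0],[[0,0,0],0]]' --grip 1

```text
time: 38.28
ee_pos: [430.7, 265.0, 26.4]
tcp_rot: [0.0, 0.997, -0.078, 0.0]
contact_force: [-0.8, 0.2, 1.6]
width: 0.718
```

Request:
servo_tool --deltas '[[[0,0,-0.3],0],[[0,0,-0.6],0],[[0,0,-0.9],0],[[0,0,-0.9],0],[[0,0,-0.9],0],[[0,0,-0.6],0],[[0,0,-0.4],0],[[0,0,0],0],[[0,0,0],0]]'

```text
time: 39.03
ee_pos: [430.7, 265.0, 164.2]
tcp_rot: [-0.0, 0.997, -0.078, 0.0]
contact_force: [-0.3, 0.3, -0.9]
width: 0.721
```

```bash
python3 - <<'E'
from h import *
s=st(); held('w18')
E
```

```text
t 39.03 disp [-171.   238.5] z 164.2 yaw -0.1555 F [-0.3  0.3 -0.9] w 63.5
held n 8006 tilt x,y [0.005 0.001] top z in tool 11.9 centre x est [-0.4 -0.1 -0.4 -0.4 -0.6 -0.6 -0.5 -0.6 -0.5  0.  -0.4  0.4  0.1]
```

Request:
servo_tool --deltas '[[[0.3,0.45,0],0],[[0.68,1,0],0],[[0.68,1,0],0],[[0.68,1,0],0],[[0.68,1,0],0],[[0.68,1,0],0],[[0.68,1,0],0],[[0.68,1,0],0],[[0.33,0.5,0],0],[[0,0,0],0],[[0,0,0],0],[[0,0,0],0]]'

```text
time: 40.08
ee_pos: [552.7, 5.0, 162.7]
tcp_rot: [-0.0, 0.997, -0.077, -0.001]
contact_force: [0.2, 0.4, -1.2]
width: 0.723
```

Request:
servo_tool --deltas '[[[0,0,0.4],0],[[0,0,0.5],0],[[0,0,0.4],0],[[0,0,0.15],0],[[0,0,0],0],[[0,0,0],0],[[0,0,0],0]]'

```text
time: 40.67
ee_pos: [553.8, 4.6, 121.5]
tcp_rot: [-0.0, 0.997, -0.077, 0.001]
contact_force: [0.2, -0.7, -1.2]
width: 0.722
```

```bash
python3 - <<'E'
from h import *
s=st(); im,_=snap('wrist','w19')
cv2.imwrite('pics/w19z.png',cv2.resize(im[160:290,200:370],None,fx=4.5,fy=4.5,interpolation=cv2.INTER_CUBIC)[:,:,::-1])
E
```

```text
t 40.67 disp [-9.2  0.1] z 121.5 yaw -0.155 F [ 0.2 -0.7 -1.2] w 63.5
```

View pics/w19z.png

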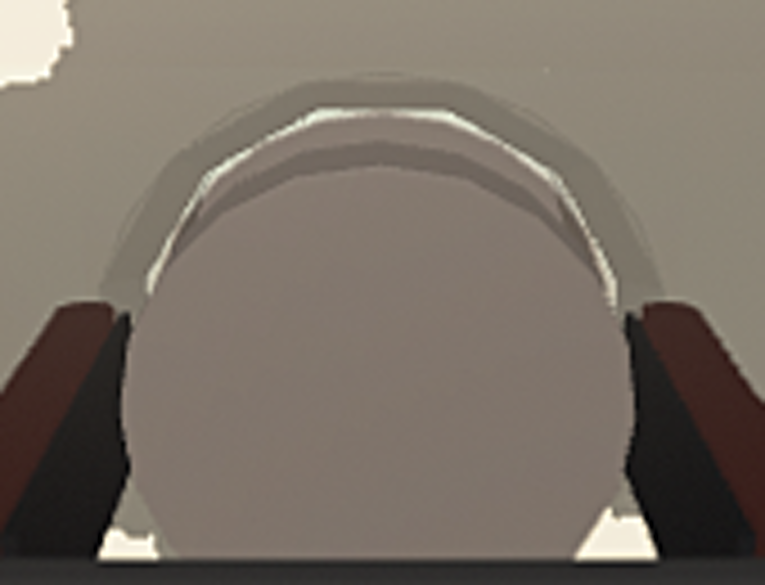

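The disc is centred in the mouth. I'll lower and release.

Request:
servo_tool --deltas '[[[0,0,0.15],0],[[0,0,0.15],0],[[0,0,0.08],0],[[0,0,0],0],[[0,0,0],0]]'

```text
time: 41.13
ee_pos: [553.3, 4.3, 108.9]
tcp_rot: [0.0, 0.997, -0.078, -0.0]
contact_force: [0.1, 0.4, -1.1]
width: 0.719
```

Request:
servo_tool --deltas '[[[0,0,0],0],[[0,0,0],0],[[0,0,0],0],[[0,0,0],0],[[0,0,0],0],[[0,0,-0.5],0],[[0,0,-1],0],[[0,0,-1],0],[[0,0,0],0],[[0,0,0],0]]' --grip -1

```text
time: 41.97
ee_pos: [554.6, 4.3, 187.0]
tcp_rot: [-0.0, 0.997, -0.078, 0.002]
contact_force: [0.5, -0.8, -0.5]
width: 1.001
```

```bash
python3 - <<'E'
from h import *
s=st(); im,_=snap('wrist','w20');cv2.imwrite('pics/w20z.png',cv2.resize(im[140:290,200:370],None,fx=4,fy=4,interpolation=cv2.INTER_CUBIC)[:,:,::-1])
E
```

```text
t 41.97 disp [-8.3 -0. ] z 187.0 yaw -0.1554 F [ 0.5 -0.8 -0.5] w 88.1
```

View pics/w20z.png

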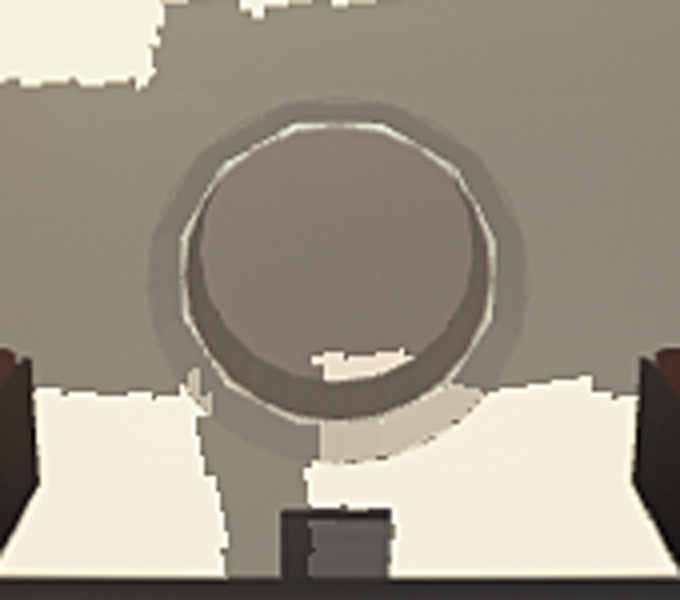

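Third coaster is flat. Now the knocked coaster 1.

Request:
servo_tool --deltas '[[[-0.1,-0.6,0],0],[[-0.2,-1,0],0],[[-0.2,-1,0],0],[[-0.2,-1,0],0],[[-0.2,-1,0],0],[[-0.2,-1,0],0],[[-0.2,-1,0],0],[[-0.2,-1,0],0],[[-0.2,-1,0],0],[[-0.2,-1,0],0],[[-0.2,-1,0],0],[[-0.2,-1,0],0]]'

```text
time: 43.02
ee_pos: [538.2, 360.0, 181.8]
tcp_rot: [0.001, 0.997, -0.078, -0.001]
contact_force: [0.5, 0.6, -0.6]
width: 1.0
```

Request:
servo_tool --deltas '[[[0,-0.66,0],0],[[0,0,0],0],[[0,0,0],0],[[0,0,0],0]]'

```text
time: 43.35
ee_pos: [542.0, 377.4, 182.8]
tcp_rot: [0.001, 0.997, -0.078, -0.001]
contact_force: [0.3, 0.1, -0.9]
width: 0.997
```

```bash
python3 - <<'E'
from h import *
s=st(); im,d=snap('wrist','w21'); z=load('w21'); discs(im,'wrist',14,cam_T('wrist',z['p'],z['q']))
E
```

```text
t 43.35 disp [-78.4 366.7] z 182.8 yaw -0.1557 F [ 0.3  0.1 -0.9] w 87.7
wrist [282.  188.8] r 31.8 world [543.8 378.2  14. ] disp [-76.7 367.8]
```

View pics/w21.png

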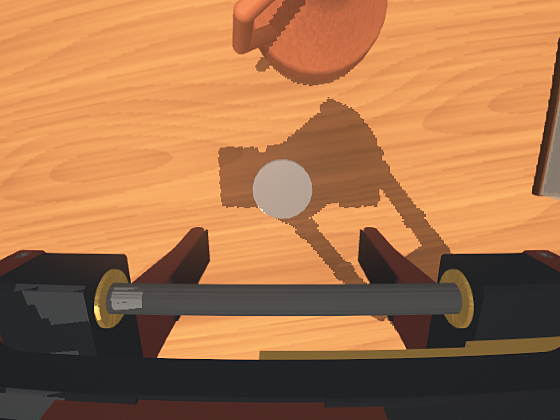

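Request:
servo_tool --deltas '[[[0.03,-0.03,0.6],0],[[0,0,0.9],0],[[0,0,0.9],0],[[0,0,0.9],0],[[0,0,0.9],0],[[0,0,0.7],0],[[0,0,0.35],0],[[0,0,0],0],[[0,0,0],0],[[0,0,0],0]]'

```text
time: 44.23
ee_pos: [544.1, 379.0, 28.6]
tcp_rot: [-0.001, 0.997, -0.078, 0.001]
contact_force: [0.2, -0.4, -0.0]
width: 1.001
```

Request:
servo_tool --deltas '[[[0,0,0.05],0],[[0,0,0],0],[[0,0,0],0],[[0,0,0],0],[[0,0,0],0],[[0,0,0],0],[[0,0,0],0]]' --grip 1

```text
time: 44.82
ee_pos: [543.4, 379.2, 25.7]
tcp_rot: [-0.0, 0.997, -0.078, 0.0]
contact_force: [-0.9, -1.5, 2.2]
width: 0.718
```

Request:
servo_tool --deltas '[[[0,0,-0.3],0],[[0,0,-0.6],0],[[0,0,-0.9],0],[[0,0,-0.9],0],[[0,0,-0.9],0],[[0,0,-0.6],0],[[0,0,-0.4],0],[[0,0,0],0],[[0,0,0],0]]'

```text
time: 45.57
ee_pos: [543.3, 379.2, 163.3]
tcp_rot: [-0.0, 0.997, -0.078, 0.0]
contact_force: [-0.0, 0.6, -1.3]
width: 0.72
```

```bash
python3 - <<'E'
from h import *
s=st(); held('w22')
E
```

```text
t 45.57 disp [-77.3 368.7] z 163.3 yaw -0.1553 F [-0.   0.6 -1.3] w 63.4
held n 7995 tilt x,y [0.006 0.001] top z in tool 11.3 centre x est [-0.2 -0.7 -0.5 -1.  -0.7 -0.8 -0.8 -0.6 -0.7 -0.4 -0.5 -0.2 -0. ]
```

Request:
servo_tool --deltas '[[[0.1,0.6,0],0],[[0.2,1,0],0],[[0.2,1,0],0],[[0.2,1,0],0],[[0.2,1,0],0],[[0.2,1,0],0],[[0.2,1,0],0],[[0.2,1,0],0],[[0.2,1,0],0],[[0.2,1,0],0],[[0.2,1,0],0],[[0.17,1,0],0]]'

```text
time: 46.62
ee_pos: [555.6, 23.3, 160.7]
tcp_rot: [0.0, 0.997, -0.078, -0.002]
contact_force: [1.0, -0.3, -1.0]
width: 0.719
```

Request:
servo_tool --deltas '[[[0,0.69,0],0],[[0,0,0],0],[[0,0,0],0],[[0,0,0],0]]'

```text
time: 46.95
ee_pos: [553.0, 4.9, 161.8]
tcp_rot: [-0.0, 0.997, -0.078, -0.001]
contact_force: [-0.2, 0.1, -1.5]
width: 0.718
```

Request:
servo_tool --deltas '[[[0,0,0.4],0],[[0,0,0.5],0],[[0,0,0.4],0],[[0,0,0.12],0],[[0,0,0],0],[[0,0,0],0],[[0,0,0],0]]'

```text
time: 47.53
ee_pos: [553.8, 4.6, 121.5]
tcp_rot: [-0.0, 0.997, -0.077, 0.001]
contact_force: [0.0, 0.0, -0.9]
width: 0.72
```

```bash
python3 - <<'E'
from h import *
s=st(); im,_=snap('wrist','w23')
cv2.imwrite('pics/w23z.png',cv2.resize(im[160:290,200:370],None,fx=4.5,fy=4.5,interpolation=cv2.INTER_CUBIC)[:,:,::-1])
E
```

```text
t 47.53 disp [-9.1  0.2] z 121.5 yaw -0.155 F [ 0.   0.  -0.9] w 63.4
```

View pics/w23z.png

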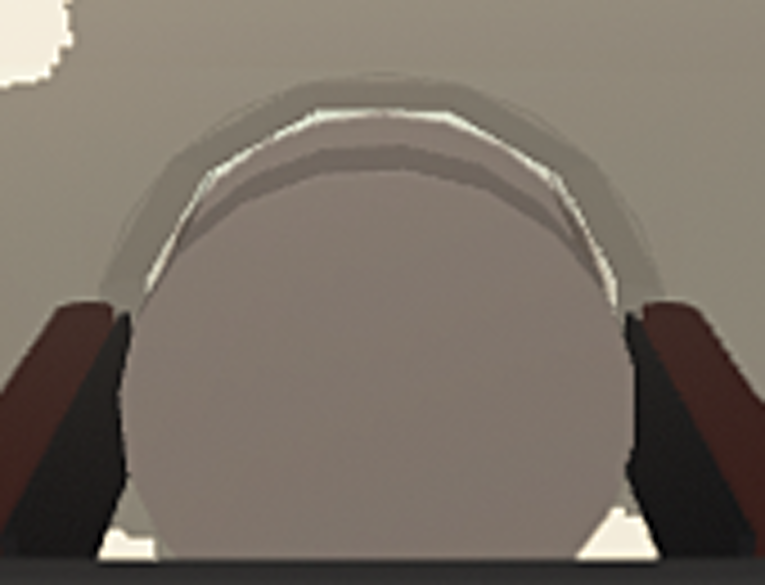

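The last disc is centred too. Lower and release.

Request:
servo_tool --deltas '[[[0,0,0.15],0],[[0,0,0.15],0],[[0,0,0.08],0],[[0,0,0],0],[[0,0,0],0]]'

```text
time: 48.0
ee_pos: [553.3, 4.3, 108.9]
tcp_rot: [0.0, 0.997, -0.078, -0.0]
contact_force: [0.7, 0.3, -1.3]
width: 0.717
```

Request:
servo_tool --deltas '[[[0,0,0],0],[[0,0,0],0],[[0,0,0],0],[[0,0,0],0],[[0,0,0],0],[[0,0,-0.5],0],[[0,0,-1],0],[[0,0,-1],0],[[0,0,0],0],[[0,0,0],0]]' --grip -1

```text
time: 48.83
ee_pos: [554.6, 4.3, 187.0]
tcp_rot: [-0.0, 0.997, -0.078, 0.002]
contact_force: [-0.0, 0.6, -0.7]
width: 0.998
```

```bash
python3 - <<'E'
from h import *
s=st(); im,d=snap('wrist','w24');cv2.imwrite('pics/w24z.png',cv2.resize(im[140:290,200:370],None,fx=4,fy=4,interpolation=cv2.INTER_CUBIC)[:,:,::-1])
z=load('w24'); Q=cloud('wrist',d,cam_T('wrist',z['p'],z['q']),215,355,150,270)
k=np.hypot(Q[:,0]+10,Q[:,1])<26; A=np.c_[Q[k,0],Q[k,1],np.ones(k.sum())]; print('top disc z',np.median(Q[k,2]),np.linalg.lstsq(A,Q[k,2],rcond=None)[0])
E
```

```text
t 48.83 disp [-8.3 -0. ] z 187.0 yaw -0.1553 F [-0.   0.6 -0.7] w 87.8
top disc z 73.94538044380438 [2.20969726e-03 3.50244243e-04 7.39677002e+01]
```

View pics/w24z.png

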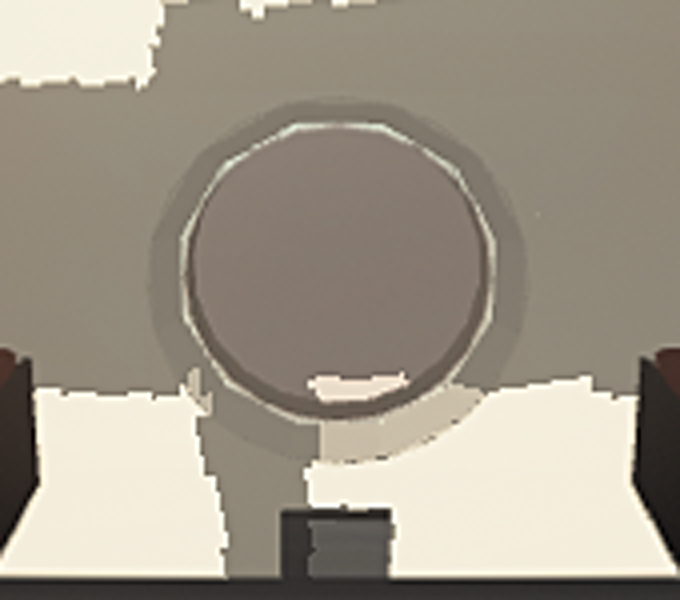

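Top disc height is 74 mm, as expected for four (18 + 56), and it is flat. Now I'll go over the hatch with closed fingers to close it.

Request:
servo_tool --deltas '[[[0,0,-1],0],[[0,0,-1],0],[[0,0,-1],0],[[0,0,-1],0],[[0,0,-0.5],0],[[0.8,0,0],0],[[0.9,0,0],0],[[1,0,0],0],[[1,0,0],0],[[0.9,0,0],0],[[0.4,0,0],0],[[0,0,0],0]]' --grip 1

```text
time: 49.88
ee_pos: [703.4, -19.5, 313.8]
tcp_rot: [0.0, 0.997, -0.078, -0.003]
contact_force: [0.1, -0.0, -1.2]
width: 0.127
```

Request:
servo_tool --deltas '[[[0,0,0.4],0],[[0,0,0.8],0],[[0,0,0.8],0],[[0,0,0.2],0],[[0,0,0],0],[[0,0,0],0]]'

```text
time: 50.38
ee_pos: [701.0, -18.7, 253.6]
tcp_rot: [-0.0, 0.997, -0.078, -0.0]
contact_force: [0.1, 0.5, 0.6]
width: 0.006
```

```bash
python3 - <<'E'
from h import *
s=st(); snap('scene','s25')
E
```

```text
t 50.38 disp [ 1.399e+02 -1.000e-01] z 253.6 yaw -0.1553 F [0.1 0.5 0.6] w 0.5
```

View pics/s25.png

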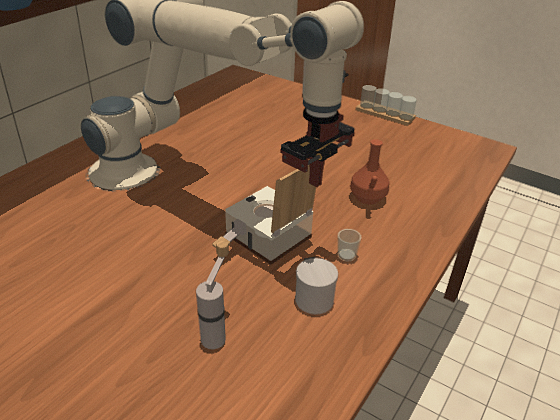

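Request:
servo_tool --deltas '[[[-0.4,0,0],0],[[-0.4,0,0],0],[[-0.3,0,0],0],[[-0.22,0,0],0],[[-0.22,0,0],0],[[-0.22,0,0],0],[[-0.22,0,0],0],[[-0.22,0,0.01],0],[[-0.22,0,0.03],0],[[-0.22,0,0.04],0],[[-0.21,0,0.05],0]]'

```text
time: 51.35
ee_pos: [616.6, -5.5, 249.3]
tcp_rot: [-0.0, 0.997, -0.078, 0.0]
contact_force: [0.5, 0.3, 0.6]
width: 0.004
```

```bash
python3 - <<'E'
from h import *
s=st(); snap('scene','s26')
E
```

```text
t 51.35 disp [54.4 -0.1] z 249.3 yaw -0.1553 F [0.5 0.3 0.6] w 0.3
```

View pics/s26.png

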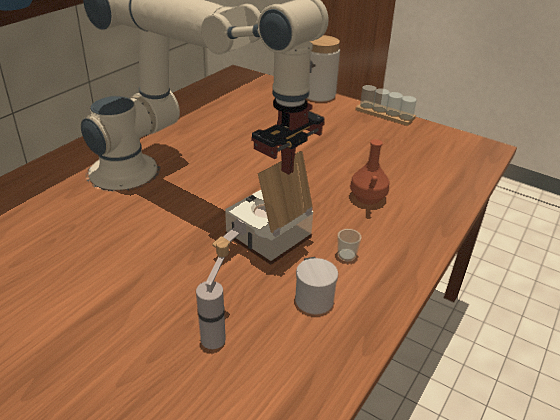

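The hatch follows the finger, at about 1.27 rad. Continuing along the arc.

Request:
servo_tool --deltas '[[[-0.21,0,0.08],0],[[-0.21,0,0.09],0],[[-0.2,0,0.1],0],[[-0.2,0,0.1],0],[[-0.19,0,0.11],0],[[-0.19,0,0.12],0],[[-0.18,0,0.13],0],[[-0.17,0,0.14],0],[[-0.17,0,0.14],0],[[-0.18,0,0.13],0],[[-0.17,0,0.14],0],[[-0.17,0,0.15],0]]'

```text
time: 52.4
ee_pos: [550.4, 4.8, 206.0]
tcp_rot: [0.0, 0.997, -0.078, 0.0]
contact_force: [1.6, 0.8, -0.3]
width: 0.003
```

Request:
servo_tool --deltas '[[[-0.16,0,0.16],0],[[-0.15,0,0.17],0],[[-0.14,0,0.18],0],[[-0.13,0,0.19],0],[[-0.13,0,0.2],0],[[-0.12,0,0.2],0],[[-0.11,0,0.21],0],[[-0.1,0,0.22],0]]'

```text
time: 53.07
ee_pos: [519.7, 9.6, 160.2]
tcp_rot: [-0.0, 0.997, -0.078, 0.0]
contact_force: [1.6, -0.3, 1.2]
width: 0.005
```

```bash
python3 - <<'E'
from h import *
s=st()
E
```

```text
t 53.07 disp [-43.6  -0.1] z 160.2 yaw -0.1554 F [ 1.6 -0.3  1.2] w 0.4
```

Request:
servo_tool --deltas '[[[-0.09,0,0.22],0],[[-0.08,0,0.23],0],[[-0.07,0,0.22],0],[[-0.06,0,0.2],0],[[-0.04,0,0.15],0],[[0,0,0],0],[[0,0,0],0]]'

```text
time: 53.65
ee_pos: [509.6, 11.2, 129.8]
tcp_rot: [-0.0, 0.997, -0.078, -0.0]
contact_force: [1.3, 0.0, 2.0]
width: 0.01
```

Request:
servo_tool --deltas '[[[0,0,0.1],0],[[0,0,0.06],0],[[0,0,0],0],[[0,0,0],0]]'

```text
time: 53.98
ee_pos: [509.5, 11.2, 125.1]
tcp_rot: [-0.0, 0.997, -0.078, -0.001]
contact_force: [-2.3, 0.2, 2.9]
width: 0.003
```

Request:
servo_tool --deltas '[[[0,0,0.07],0],[[0,0,0.07],0],[[0,0,0.06],0],[[0,0,0],0],[[0,0,0],0]]'

```text
time: 54.4
ee_pos: [509.7, 11.2, 119.2]
tcp_rot: [-0.0, 0.997, -0.078, -0.0]
contact_force: [-2.2, 0.6, 4.7]
width: 0.008
```

Request:
servo_tool --deltas '[[[0,0,0.06],0],[[0,0,0],0],[[0,0,0],0],[[0,0,0],0]]'

```text
time: 54.73
ee_pos: [509.7, 11.2, 119.0]
tcp_rot: [-0.0, 0.997, -0.078, 0.0]
contact_force: [-6.4, 0.7, 11.5]
width: 0.002
```

Request:
servo_tool --deltas '[[[0,0,0],0],[[0,0,0],0],[[0,0,0],0],[[0,0,0],0],[[0,0,0],0],[[0,0,0],0],[[0,0,0],0],[[0,0,0],0],[[0,0,0],0]]'

```text
time: 55.48
ee_pos: [509.7, 11.2, 119.0]
tcp_rot: [-0.0, 0.997, -0.078, 0.0]
contact_force: [-6.3, -0.5, 11.3]
width: 0.005
```

Request:
servo_tool --deltas '[[[0,0,-0.1],0],[[0,0,-0.1],0],[[0,0,-0.1],0],[[0,0,-0.1],0],[[0,0,0],0],[[0,0,0],0]]'

```text
time: 55.98
ee_pos: [510.0, 11.1, 129.3]
tcp_rot: [-0.0, 0.997, -0.078, 0.0]
contact_force: [-1.4, 0.3, -0.2]
width: 0.004
```

Request:
servo_tool --deltas '[[[0,0,-0.1],0],[[0,0,-0.1],0],[[0,0,0],0],[[0,0,0],0]]'

```text
time: 56.32
ee_pos: [510.1, 11.1, 135.7]
tcp_rot: [-0.0, 0.997, -0.078, 0.0]
contact_force: [-0.3, -0.4, -0.4]
width: 0.004
```

```bash
python3 - <<'E'
from h import *
s=st(); im,d=snap('scene','s27'); cv2.imwrite('pics/s27z.png',cv2.resize(im[130:270,190:340],None,fx=4,fy=4,interpolation=cv2.INTER_CUBIC)[:,:,::-1])
E
```

```text
t 56.32 disp [-53.4  -0.1] z 135.7 yaw -0.1554 F [-0.3 -0.4 -0.4] w 0.4
```

View pics/s27z.png

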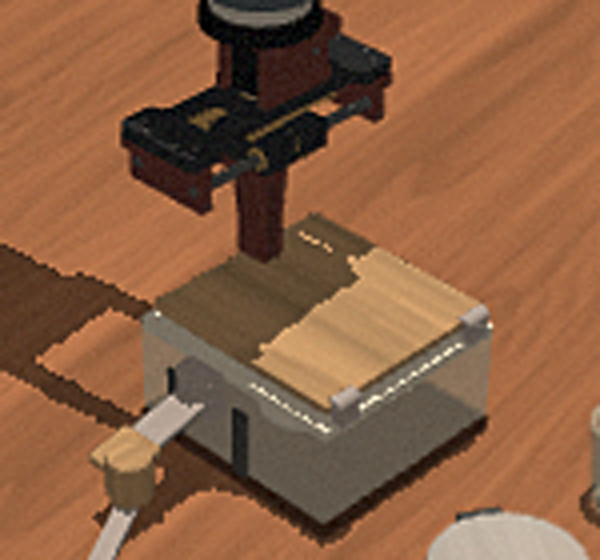

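The hatch stays shut with the finger clear of it. I'll retreat and run the final checks.

Request:
servo_tool --deltas '[[[0,0,-0.4],0],[[0,0,-0.8],0],[[0,0,-1],0],[[0,0,-1],0],[[0,0,-1],0],[[-0.5,0.8,0],0],[[-0.5,1,0],0],[[-0.5,1,0],0],[[-0.5,1,0],0],[[-0.5,1,0],0],[[-0.3,0.8,0],0],[[0,0,0],0]]'

```text
time: 57.37
ee_pos: [399.0, -144.8, 262.8]
tcp_rot: [0.001, 0.997, -0.08, 0.001]
contact_force: [0.0, -0.4, -0.1]
width: 0.004
```

Request:
servo_tool --deltas '[[[-0.5,1,0],0],[[-0.5,1,0],0],[[-0.5,1,0],0],[[0,0,0],0],[[0,0,0],0],[[0,0,0],0]]'

```text
time: 57.87
ee_pos: [343.0, -223.2, 261.9]
tcp_rot: [-0.0, 0.997, -0.078, 0.0]
contact_force: [0.5, 0.3, 1.0]
width: 0.007
```

```bash
python3 - <<'E'
from h import *
s=st(); lev('f')
z=load('ftop'); Q=cloud('top',z['d'],cam_T('top'),225,345,170,265)
k=(abs(Q[:,1])<65)&(Q[:,0]>-70)&(Q[:,0]<65)&(Q[:,2]>85); A=np.c_[Q[k,0]-80,Q[k,1],np.ones(k.sum())]; print('hatch plane',np.linalg.lstsq(A,Q[k,2],rcond=None)[0],k.sum())
snap('scene','s28')
E
```

```text
t 57.87 disp [-182.2 -257.5] z 261.9 yaw -0.1555 F [0.5 0.3 1. ] w 0.6
top pad 115 52.8 plate 100.9
hatch plane [2.52776914e-04 7.19897070e-04 1.00975629e+02] 2813
```

View pics/ftop.png

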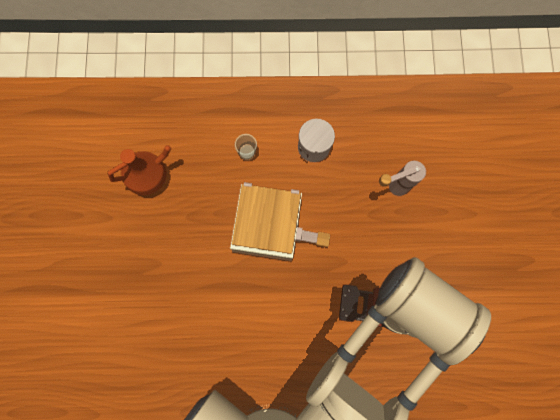

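View pics/s28.png

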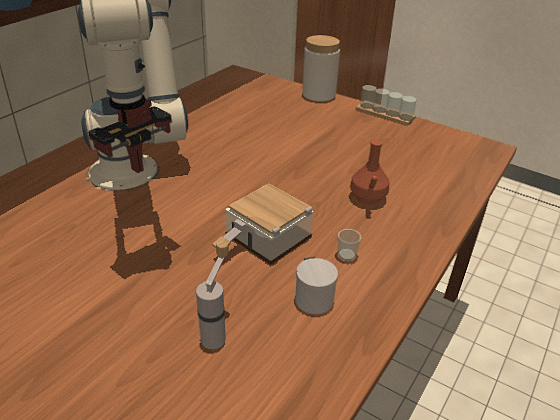

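Hatch tilt is about 0 rad and its top is at 101 mm. The lever pad reads 53 mm, so it is down. The pot, cup, tin and grinder are at the same pixels as at the start, and no coasters are left on the counter. Handing in.

```bash
python3 -c "
from bench import arm
print(arm.close_job())"
```

```text
the job is handed in; nothing more can be done
None
```

The job is done and handed in at about 58 s of the 192 s allowed. I pressed the hatch until it released and led it open with the finger along its arc. I then latched the lever, dropped all four coasters into the well and pressed the hatch shut again.

**Last checks:**
- **Hatch:** its plane is tilted by less than 0.001 rad, with the top at 101 mm against the nominal 102 mm. It stayed shut with the robot clear.
- **Lever:** its pad read 53 mm high, against 54 mm when fully down.
- **Coasters:** before closing, the top of the column was flat at 74 mm, which matches four coasters. I could not look at them again once the hatch was shut.
- **Other objects:** the pot, grinder, tin and cup stand where they were in the pictures, and nothing was left on the counter.

**What went wrong on the way:**
- **Lever:** the first press did not hold. I opened the fingers while they still rested on the pad, and the lever came back to about 0.28 rad. I set down the coaster I had just gripped and pressed the lever again until it latched.
- **Coaster 1:** it was knocked about 30 mm aside during the run, so I measured its place again before picking it up.
- **Coaster 4:** my first grip was too shallow, so I let go and gripped it lower.

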